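Take a cleaned piston out of the pass-through chamber

ROBOT

A 6-joint arm with a two-finger parallel gripper is mounted at the origin on a cart in front of the work surface, level with it; the furniture and walls round the work are solid. World frame = base frame: x ahead of the robot, y to its left, z up, the work surface at z = 0. Lengths are in m, angles in rad, forces in N, time in s.
With the tool pointing down it reaches from about 0.25 to 0.775 m from the base axis. Payload 4 kg.
Tool frame: the origin (TCP) lies at the very end of the fingers, on their centre line; the grasp point (between the pads) lies 19 mm behind it; z points along the fingers, y is the direction in which the jaws open and shut (so a half turn about z gives the same grasp; the last joint's range is limited). The gripper opens to 94 mm and grips with 3 to 60 N. Pads are 16 mm wide; open, the fingers measure 119 mm over their backs; the gripper's body (75 mm by 177 mm) begins 78 mm behind the grasp point.
Start: joints at [-1.213, 0.087, 1.371, -0, 1.684, -0.103], TCP at [0.245, -0.493, 0.206] pointing down, gripper open.
Joint ranges: [-3.1, 3.1], [-0.76, 2.03], [0.27, 2.55], [-1.08, 4.22], [0.17, 2.65], [-2.57, 2.57]. Speed limits (rad/s): [2.79, 2.79, 3.14, 3.14, 3.14, 3.14].

INTERFACE

Orientations are given as a rotation vector (axis times angle).
In Python, from plant import manip gives the robot as it stands.
- The arm moves only by the shell command python3 -m inch 'ROWS' [FORCE]. ROWS is JSON, a list of rows, each an object with "jaw": the gripper's target within -1 to 1 (fully open at 1, half-way at 0, shut at -1); "xyz": the shift along the tool's x, y, z in mm, a list of three; "roll": the turn about the tool's z in degrees. A call has 1 to 12 rows; each row shifts and turns the pose as measured when the row begins, along the tool's axes as they then stand; what a row does not reach is not made up. A row lasts 1/12 s, in which the tool goes at most 41.7 mm and 7.16 degrees, less where a joint would pass 70% of its speed; a pose out of reach is approached as far as the arm can. A call is refused whole if a number of a shift passes 41.7 or a number of a turn 7.16, either way. A call with a gripper value outside its range is refused whole. The fingers move at their own pace and stop on an object; FORCE is the grip in N (left out, the last holds). Time passes only in rows, so rows that do not move let the fingers close. It gives the time, the measured TCP pose, the force and the opening at its end, in the units of the state.
- manip.get_obs(): the state, without advancing time (a new reading comes with each control period).
- manip.capture(name): name is "side" or "top" or "wrist"; returns a dict with "frame" (400x640x3 uint8, blue, green, red), "intrinsics" (3x3 intrinsics, pixels), "dist_coeffs" ([k1, k2, p1, p2, k3] as OpenCV has them; the pictures are not rectified), "position" and "orientation" of the camera in the world. Camera axes: x right, y down, z forward; pixel columns grow to the right and rows downward; lengths in m; the calibration is good to about 2 mm. A picture is of the moment at which its call begins. There is no depth.
- manip.finish_job(): hands the job in, once; it reports no verdict.
The state is a dict: "time_s": time; "joint_positions": joint angles; "joint_velocities": joint speeds; "tau": joint torques, N m; "tcp_pos": TCP position; "eef_rot": TCP orientation; "force": force on the tool from outside, world axes, zero at the start; "wrist_torque": the same for the moment, N m; "width": finger opening in m.
Only numpy, scipy, OpenCV 4.12 (cv2) and the standard library are available. Lean on these libraries where they do the work, as an engineer would, in place of code of your own. Each camera call takes 0.05 s, during which the arm holds its last target.

TASK

A cleaned piston waits in the pass-through chamber. Before touching the outer door, press on the hinged inner door at the end of the chamber's side port until you feel it bear firmly against its frame, fully shut; then slide the sloping outer door all the way open, lift the piston out by its stem, stand it upright in the middle of the steel tray and let go, and slide the outer door fully shut again. The inner door must stay shut whenever the outer door is open, and the spare piston and the loose spring must be left where they stand.

Things in the scene. Friction and masses are not known exactly. Their poses are not given: they have to be found in the camera images.
- chamber: Grey steel chamber fixed on the bench, 210 mm wide. Origin: on the bench under its middle; x points to its back, y to its left; it is turned about 35 degrees, so its front looks to the robot's right front and its left end towards the robot, z up. An aluminium port, top at z = 0.145, runs out of its left side to y = 0.167, closed there by the inner door. Two rails beside the mouth run on to its right, to y = -0.28.
- mouth_centre (a point): Middle of the chamber's sloping mouth, 146 mm (up the slope) by 186 mm (chamber y), at (-0.02, 0, 0.17) in the chamber frame and with its axes. The mouth faces up and towards chamber -x: its outward normal is (-0.423, 0, 0.906) in the chamber frame, 25 degrees from vertical. The outer door covers it.
- housing_edge (a point): Middle of the front top edge of the grey filter housing (210 mm wide) that stands on the chamber 87 mm up the slope from the mouth's middle and rises 140 mm parallel to the mouth's normal, so it overhangs the mouth: a tool pointing straight down over the mouth may hit it, one tilted along the normal does not. Axes as the chamber's.
- inner_door (a joint): Inner door's hinge, rad: 0 fully shut (bearing on the port), up to 0.6 open; starts from 0 to 0.25 and stays where left; about 1 N at the front edge moves it. Upright aluminium panel 134 x 122 mm, 10 mm thick, z 0.024 to 0.146, across the port's left end; upright hinge at (0.070, 0.168) in the chamber frame (rear edge); the front edge swings out to the left (+y).
- inner_push (a point): Middle of the outer face of a steel push plate (45 mm long, 50 high) near the inner door's front edge, 118 mm above the bench, 110 mm from the hinge; moves with the door; y axis points out of the door. With the door shut it lies at (-0.04, 0.181, 0.118) in the chamber frame. Press it towards chamber -y. A small D handle, 17 mm proud, is on the door 41 to 84 mm above the bench.
- outer_door (a joint): Outer door's slide, m: 0 is fully shut, 0.175 fully open (moved to the right, chamber -y, along the rails). It stays where it is left; about 2 N moves it.
- outer_handle (a point): Centre of the black bar handle on the outer door, a flat aluminium plate in the sloping mouth. The bar is 64 mm long up the slope (point x axis), 14 mm thick (point y axis, the chamber's left), 30 mm high (point z axis, the mouth's outward normal); the plate's face is 15 mm below the point. Moves with the door.
- piston_centre (a point): Centre of the piston to take out, half-way up (51.5 mm above its underside), z along its axis to the stem. White body 60 mm across (65 at the foot), 67 high, then a steel stem 19 across, 36 long; 103 overall, about 0.26 kg. It stands along the mouth's normal in a pocket (70 across, 18 deep) under the middle of the mouth, stem tip 4 mm below the mouth.
- piston: The same piston; origin at the centre of its underside, z along its axis towards the stem.
- tray_centre (a point): Middle of the top face of the shallow square steel tray fixed on the bench to the right, 130 x 130 mm, its face 5 mm above the bench, with a rim that rises 5 mm above the face.
- spare_piston_centre (a point): Centre, half-way up, of a spare piston of the same kind standing on the bench behind the tray, 103 mm tall: to be left alone.
- spring_centre (a point): Centre, half-way up, of a loose coil spring 58 mm across and 109 mm tall standing on the bench in front of the chamber: to be left alone.

How it is judged:
On the way, in this order (a step that is already met when the one before it is completed fails the run):
1. the inner door is pressed home by the fingers (more than 3 N) and is shut, with the outer door still shut (contact force between the fingers and inner_door above 3 N and value of joint inner_door below 0.02 rad and value of joint outer_door below 0.01 m), for 0.1 s.
2. the outer door is slid open (at least 160 of 175 mm) with the inner door shut (value of joint outer_door above 0.16 m and value of joint inner_door below 0.03 rad), for 0.1 s.
3. the piston is lifted out of the chamber (z of piston_centre in the frame of chamber above 0.2 m), for 0.05 s.
4. the piston stands upright in the middle of the tray and is released (horizontal distance between piston_centre and tray_centre below 0.028 m and angle between piston_centre's own z axis and vertical below 0.08 rad and height (world z) of piston_centre between 0.05 and 0.063 m and linear speed of piston below 0.02 m/s and contact force between the fingers and piston below 0.1 N), for 0.2 s.
At the end, for the whole second after the job is handed in: the outer door is shut (within 8 mm), the inner door is shut (within 0.03 rad), and the piston stands upright (within 0.08 rad) on the tray within 28 mm of its middle, released and at rest (all of step 4 and value of joint outer_door below 0.008 m and value of joint inner_door below 0.03 rad); the robot touches nothing.
It fails at once if the outer door is open (over 15 mm) while the inner door is not shut (value of joint outer_door above 0.015 m and value of joint inner_door above 0.04 rad).
It fails at once if the piston is toppled (angle between piston_centre's own z axis and vertical above 1.2 rad).
It fails at once if the spare piston is disturbed (distance of spare_piston_centre from where it was at the start of the episode above 0.03 m).
It fails at once if the loose spring is disturbed (distance of spring_centre from where it was at the start of the episode above 0.03 m).
It also fails if it takes over 72 s, if anything falls off the work surface, if the arm or the gripper's body presses on something with over 40 N, if the wrist force passes 120 N, or if a joint passes its speed limit or range.

## Working session

There is one attempt and no reset: what is moved stays moved. The work goes in short steps, Python scripts to look and compute and a shell command to move; the robot and the scene stay as the last step left them, time stands still between calls to the robot, and variables do not carry over. Pictures are saved under pics/ and viewed, and the job is handed in when it is done.

```bash
ls; mkdir -p pics; python3 - <<'E'
from plant import manip
import cv2,numpy as np
print(manip.get_obs())
for n in ["side","top","wrist"]:
    c=manip.capture(n); cv2.imwrite(f"pics/{n}0.png",c["frame"])
    print(n,c["intrinsics"],c["dist_coeffs"],c["position"],c["orientation"])
E
```

```text
pics
{'time_s': 0.0, 'joint_positions': array([-1.21307286e+00,  8.79607571e-02,  1.37219241e+00,  5.46412378e-06,
        1.68360649e+00, -1.03070022e-01]), 'joint_velocities': array([-6.35128905e-05,  1.10535102e-03,  9.07414073e-04, -5.50534817e-04,
       -2.19060746e-04,  9.52090589e-04]), 'tau': array([ 1.49923108e-03, -3.40173018e+01, -3.02425182e+01,  7.19998847e-02,
        3.28593620e-02, -1.54086010e-04]), 'tcp_pos': array([ 0.24438809, -0.49212943,  0.20433241]), 'eef_rot': array([-3.05648521e+00, -7.16935945e-01,  4.23490694e-04]), 'force': array([ 0.55692466,  0.94025825, -0.76988502]), 'wrist_torque': array([ 0.01724884, -0.00295219,  0.02533271]), 'width': 0.09386222128814918}
side [[455.87279786   0.         313.74831385]
 [  0.         455.87279786 198.74540749]
 [  0.           0.           1.        ]] [-0.12389649  0.          0.          0.          0.        ] [-0.02895234  0.71656788  0.85134085] [-0.7843098   2.40622295 -1.33680609]
top [[451.11751205   0.         321.52891618]
 [  0.         451.11751205 199.15229677]
 [  0.           0.           1.        ]] [-0.05685372  0.          0.          0.          0.        ] [ 0.36924143 -0.12873624  1.63215381] [-2.17738968  2.13394007 -0.11570615]
wrist [[294.31717752   0.         319.01866858]
 [  0.         294.31717752 199.7125293 ]
 [  0.           0.           1.        ]] [-0.01921743  0.          0.          0.          0.        ] [ 0.31875124 -0.45582368  0.38437366] [ 2.45796602 -1.52354015 -0.22307379]
```

View pics/side0.png

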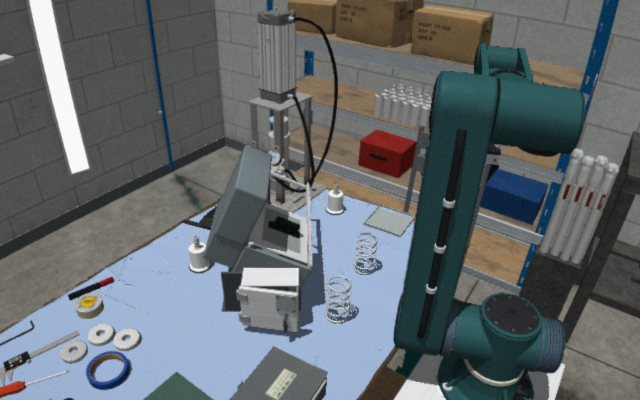

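View pics/top0.png

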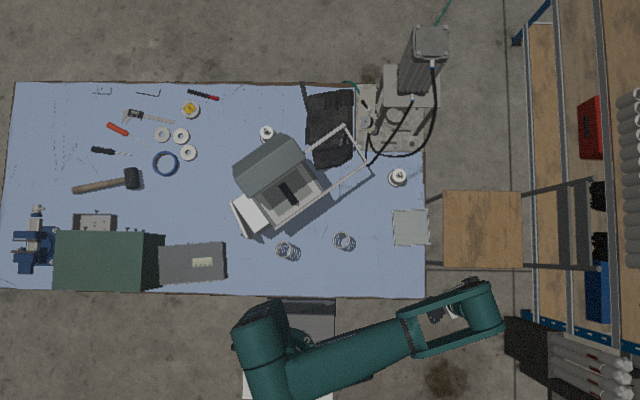

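View pics/wrist0.png

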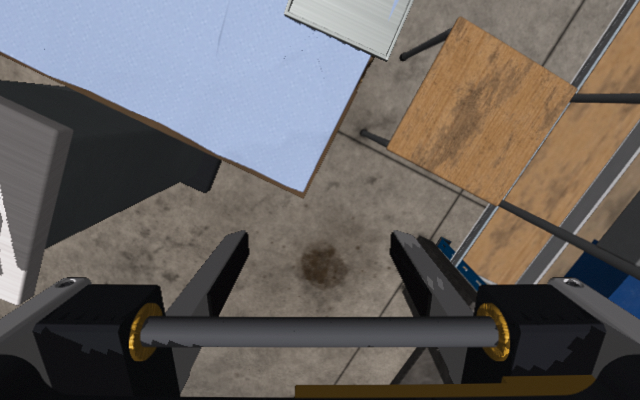

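```bash
cat > h.py <<'E'
import cv2,numpy as np,json
from scipy.spatial.transform import Rotation as Ro
from plant import manip
def cap(n,save=None):
    c=manip.capture(n)
    if save: cv2.imwrite(f"pics/{save}.png",c["frame"]); np.save(f"pics/{save}.npy",c,allow_pickle=True)
    return c
def load(s): return np.load(f"pics/{s}.npy",allow_pickle=True).item()
def ray(c,uv):
    p=cv2.undistortPoints(np.array([[uv]],float),c["intrinsics"],np.array(c["dist_coeffs"]))[0,0]
    d=Ro.from_rotvec(c["orientation"]).apply([p[0],p[1],1.]); return np.array(c["position"]),d/np.linalg.norm(d)
def onz(c,uv,z):
    o,d=ray(c,uv); return o+d*(z-o[2])/d[2]
def tri(*pairs):
    A=np.zeros((3,3));b=np.zeros(3)
    for c,uv in pairs:
        o,d=ray(c,uv);M=np.eye(3)-np.outer(d,d);A+=M;b+=M@o
    x=np.linalg.solve(A,b)
    return x,[np.linalg.norm(np.cross(x-ray(c,uv)[0],ray(c,uv)[1])) for c,uv in pairs]
def proj(c,P):
    R=Ro.from_rotvec(c["orientation"]).inv().as_matrix()
    t=-R@np.array(c["position"])
    return cv2.projectPoints(np.atleast_2d(np.array(P,float)),cv2.Rodrigues(R)[0],t,c["intrinsics"],np.array(c["dist_coeffs"]))[0][:,0]
def st():
    o=manip.get_obs();R=Ro.from_rotvec(o["eef_rot"]).as_matrix()
    print("t",round(o["time_s"],2),"tcp",np.round(o["tcp_pos"],4),"F",np.round(o["force"],1),"w",round(o["width"],4),"q",np.round(o["joint_positions"],3));print("R",np.round(R,3).tolist());return o,R
E
python3 - <<'E'
from h import *
for n,(x,y,w,h) in dict(top=(220,110,220,165),side=(180,140,240,200)).items():
    cap(n,n+"1"); im=cv2.imread(f"pics/{n}1.png")[y:y+h,x:x+w]
    cv2.imwrite(f"pics/{n}1c.png",cv2.resize(im,None,fx=3,fy=3,interpolation=cv2.INTER_CUBIC))
E
```

```text
(no output)
```

View pics/top1c.png

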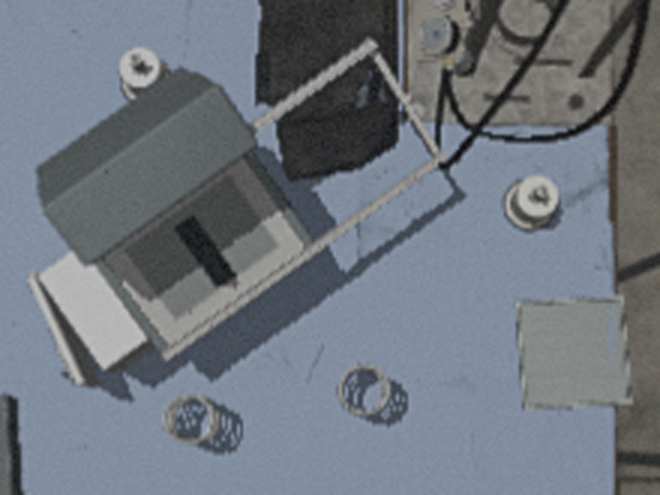

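View pics/side1c.png

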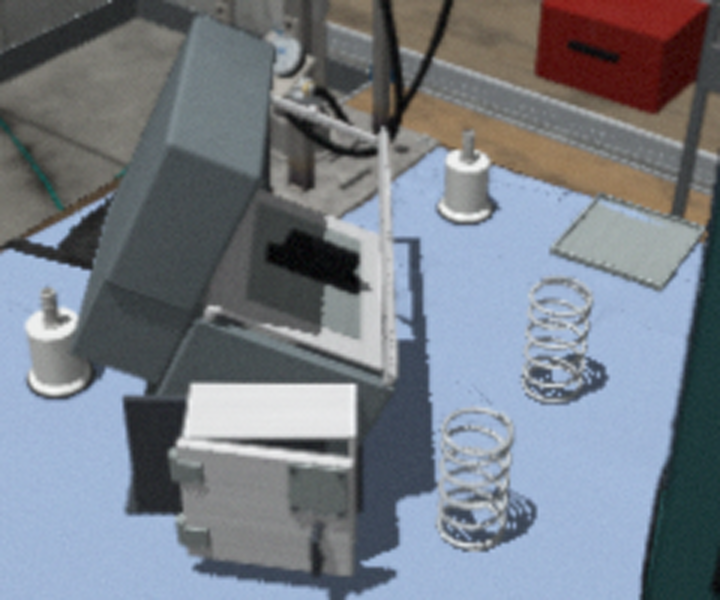

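```bash
cat > ch.py <<'E'
from h import *
def T(p,P):
    x,y,a=p;P=np.atleast_2d(np.array(P,float));c,s=np.cos(a),np.sin(a)
    return np.c_[x+c*P[:,0]-s*P[:,1],y+s*P[:,0]+c*P[:,1],P[:,2]]
E
python3 - <<'E'
from ch import *
t,s=load("top1"),load("side1")
tc=lambda u,v:(220+u/3-.33,110+v/3-.33); sc=lambda u,v:(180+u/3-.33,140+v/3-.33)
for n,a,b in [("railF",(440,160),(385,128)),("railB",(372,43),(275,98)),("hUp",(188,222),(280,250)),("hLo",(225,280),(350,285)),("frFL",(165,355),(385,385)),("portA",(40,270),(190,385)),("portF",(105,370),(355,450))]:
    x,e=tri((t,tc(*a)),(s,sc(*b)));print(n,np.round(x,4),np.round(e,4))
for n,L in [("tray",[(520,303),(617,297),(630,403),(525,407)])]:
    P=np.array([onz(t,tc(*a),.01) for a in L]);print(P.round(3),P.mean(0))
P=np.array([onz(s,sc(*a),.01) for a in [(597,195),(705,230),(657,287),(552,245)]]);print(P.round(3),P.mean(0))
for u in [(535,200),(140,75),(365,390),(190,420)]:print(onz(t,tc(*u),.1))
# dark handle masks
for n,c,(x,y,w,h) in [("t",t,(270,175,35,40)),("s",s,(265,210,45,35))]:
    g=c["frame"][y:y+h,x:x+w].max(2); m=(g<45).astype(np.uint8)
    k,l,st_,ce=cv2.connectedComponentsWithStats(m); i=1+st_[1:,4].argmax(); print(n,st_[i],ce[i]+[x,y])
E
```

```text
railF [ 0.6692 -0.2574  0.154 ] [0.0013 0.0013]
railB [ 0.7768 -0.188   0.1873] [0.0159 0.0159]
hUp [0.5848 0.0142 0.1931] [0.0028 0.0028]
hLo [ 0.5317 -0.0216  0.1581] [0.0032 0.0032]
frFL [0.4484 0.0436 0.136 ] [0.0022 0.0022]
portA [0.5333 0.1758 0.1835] [0.0002 0.0002]
portF [0.4295 0.1102 0.1276] [0.0007 0.0007]
[[ 0.524 -0.369  0.01 ]
 [ 0.534 -0.486  0.01 ]
 [ 0.407 -0.501  0.01 ]
 [ 0.4   -0.375  0.01 ]] [ 0.46602812 -0.43241074  0.01      ]
[[ 0.534 -0.482  0.01 ]
 [ 0.404 -0.492  0.01 ]
 [ 0.399 -0.365  0.01 ]
 [ 0.525 -0.365  0.01 ]] [ 0.46551623 -0.42622799  0.01      ]
[ 0.63452121 -0.37222723  0.1       ]
[0.77312342 0.08658722 0.1       ]
[ 0.41355407 -0.18060999  0.1       ]
[0.37575405 0.01599279 0.1       ]
t [  8   7  20  23 159] [287.55974843 192.96855346]
s [  3   6  32  22 374] [284.43582888 226.23262032]
```

```bash
cat > ov.py <<'E'
from ch import *
import sys
p=[float(v) for v in sys.argv[1:4]];nm=sys.argv[4]
n=np.array([-.423,0,.906]);u=np.array([.906,0,.423]);M=np.array([-.02,0,.17])
Y=np.array([0,1,0])
segs=[]
q=[M+a*.073*u+b*.093*Y for a,b in [(-1,-1),(1,-1),(1,1),(-1,1)]]; segs+=[(q[i],q[(i+1)%4],(0,0,255)) for i in range(4)]
B=M+.087*u
q=[B-.105*Y,B+.105*Y,B+.14*n+.105*Y,B+.14*n-.105*Y]; segs+=[(q[i],q[(i+1)%4],(0,255,0)) for i in range(4)]
hc=M+float(sys.argv[5] if len(sys.argv)>5 else .015)*n; 
for k in (0.015,):
  q=[hc+k*n+a*.032*u+b*.007*Y for a,b in [(-1,-1),(1,-1),(1,1),(-1,1)]]; segs+=[(q[i],q[(i+1)%4],(0,255,255)) for i in range(4)]
segs.append((np.array([.07,.167,.145]),np.array([-.064,.167,.145]),(255,0,255)))
segs.append((np.array([.07,.105,.145]),np.array([-.064,.105,.145]),(255,0,255)))
segs.append((np.array([-.105,-.28,.13]),np.array([.1,-.28,.226]),(255,0,0)))
for N,(x,y,w,h) in dict(top=(220,110,220,165),side=(180,140,240,200)).items():
    c=load(N+"1"); im=cv2.resize(c["frame"][y:y+h,x:x+w],None,fx=3,fy=3,interpolation=cv2.INTER_CUBIC)
    for a,b,col in segs:
        P=(proj(c,T(p,[a,b]))-[x,y])*3+1
        cv2.line(im,*[tuple(int(v) for v in r) for r in P],col,1)
    cv2.imwrite(f"pics/{nm}{N}.png",im)
E
python3 ov.py 0.575 0.008 0.611 o1
```

```text
(no output)
```

View pics/o1top.png

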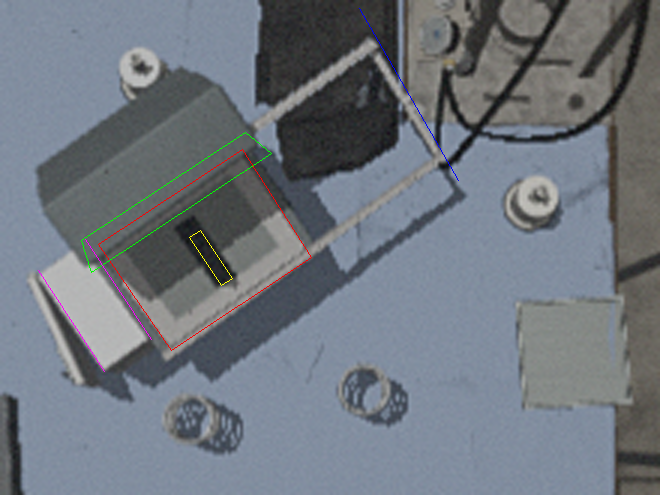

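View pics/o1side.png

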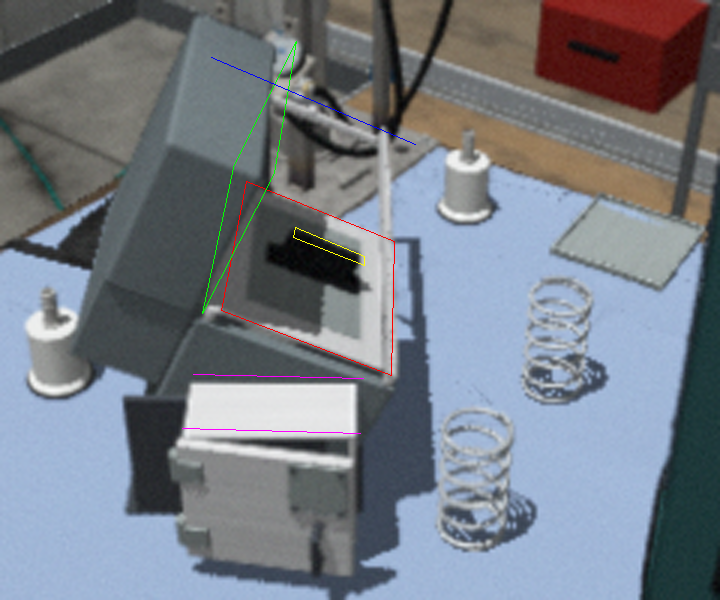

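```bash
python3 - <<'E'
from ch import *
from scipy.optimize import least_squares
t,s=load("top1"),load("side1")
tc=lambda u,v:np.array((220+u/3-.33,110+v/3-.33)); sc=lambda u,v:np.array((180+u/3-.33,140+v/3-.33))
n=np.array([-.423,0,.906]);u=np.array([.906,0,.423]);M=np.array([-.02,0,.17])
# handle silhouettes
for N,c,(x,y,w,h) in [("t",t,(270,175,35,40)),("s",s,(265,210,45,35))]:
    g=c["frame"][y:y+h,x:x+w].max(2)
    print(N,np.percentile(g,[1,5,20]))
def hc(c,p,hz):
    P=[M+hz*n+a*.032*u+b*.007*np.array([0,1,0])+k*.015*n for a in(-1,1) for b in(-1,1) for k in(-1,1)]
    H=cv2.convexHull(proj(c,T(p,P)).astype(np.float32)); m=cv2.moments(H); return np.array([m['m10'],m['m01']])/m['m00']
pts=[(t,tc(38,272),(.07,.167,.145)),(t,tc(103,370),(-.064,.167,.145)),(t,tc(148,338),(-.064,.105,.145)),
(s,sc(187,434),(.07,.167,.145)),(s,sc(355,438),(-.064,.167,.145)),(s,sc(191,384),(.07,.105,.145)),(s,sc(355,383),(-.064,.105,.145))]
def f(v):
    p=v[:3]; r=[proj(c,T(p,P))[0]-q for c,q,P in pts]
    r+= [hc(t,p,v[3])-[287.56,192.97],hc(s,p,v[3])-[284.44,226.23]]
    return np.concatenate(r)
o=least_squares(f,[.575,.008,.611,.01],loss="soft_l1");print(o.x.round(4));print(f(o.x).reshape(-1,2).round(1))
E
```

```text
t [28. 36. 68.]
s [ 8. 11. 25.]
[0.5782 0.0151 0.6398 0.0171]
[[-1.5  0.1]
 [-0.5  0.3]
 [-0.1  0.1]
 [-2.8  0. ]
 [ 1.  -1. ]
 [-1.1 -1.4]
 [ 1.2 -0.8]
 [-0.1  0.6]
 [ 0.2  0.2]]
```

```bash
python3 - <<'E'
from ch import *
from scipy.optimize import least_squares
t,s=load("top1"),load("side1")
tc=lambda u,v:np.array((220+u/3-.33,110+v/3-.33)); sc=lambda u,v:np.array((180+u/3-.33,140+v/3-.33))
n=np.array([-.423,0,.906]);u=np.array([.906,0,.423]);M=np.array([-.02,0,.17])
def hc(c,p,hz):
    P=[M+hz*n+a*.032*u+b*.007*np.array([0,1,0])+k*.015*n for a in(-1,1) for b in(-1,1) for k in(-1,1)]
    H=cv2.convexHull(proj(c,T(p,P)).astype(np.float32)); m=cv2.moments(H); return np.array([m['m10'],m['m01']])/m['m00']
pts=[(t,tc(38,272),(1,.167,.145)),(t,tc(103,370),(0,.167,.145)),(t,tc(148,338),(0,.105,.145)),
(s,sc(187,434),(1,.167,.145)),(s,sc(355,438),(0,.167,.145)),(s,sc(191,384),(1,.105,.145)),(s,sc(355,383),(0,.105,.145))]
rail=[(t,tc(440,160)),(s,sc(385,128))]
def f(v):
    p=v[:3]; r=[proj(c,T(p,(v[4+P[0]],P[1],P[2])))[0]-q for c,q,P in pts]
    r+= [hc(t,p,v[3])-[287.56,192.97],hc(s,p,v[3])-[284.44,226.23]]
    R=M+v[6]*u+v[7]*n; R[1]=-.28
    r+=[proj(c,T(p,R))[0]-q for c,q in rail]
    return np.concatenate(r)
o=least_squares(f,[.575,.008,.611,.01,-.064,.07,-.08,0],loss="soft_l1");print(o.x.round(4));print(f(o.x).reshape(-1,2).round(1))
E
python3 ov.py 0.577 0.014 0.63 o2 .017
```

```text
[ 0.5778  0.0146  0.6257  0.0127 -0.0637  0.0647 -0.0665  0.0102]
[[-0.6  0.8]
 [-1.  -0.1]
 [-0.5 -0.1]
 [-1.1 -0.3]
 [ 0.1 -0.8]
 [ 0.8 -1.7]
 [ 0.6 -0.6]
 [-0.2  0.4]
 [-0.2  1.5]
 [ 1.1 -1.3]
 [ 0.2 -0.1]]
```

View pics/o2top.png

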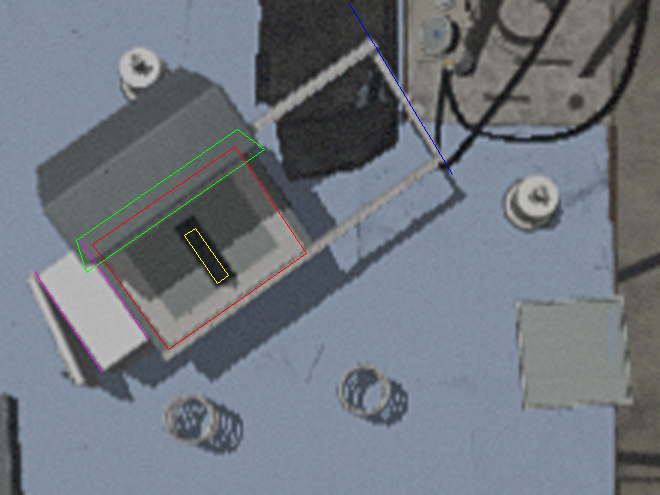

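View pics/o2side.png

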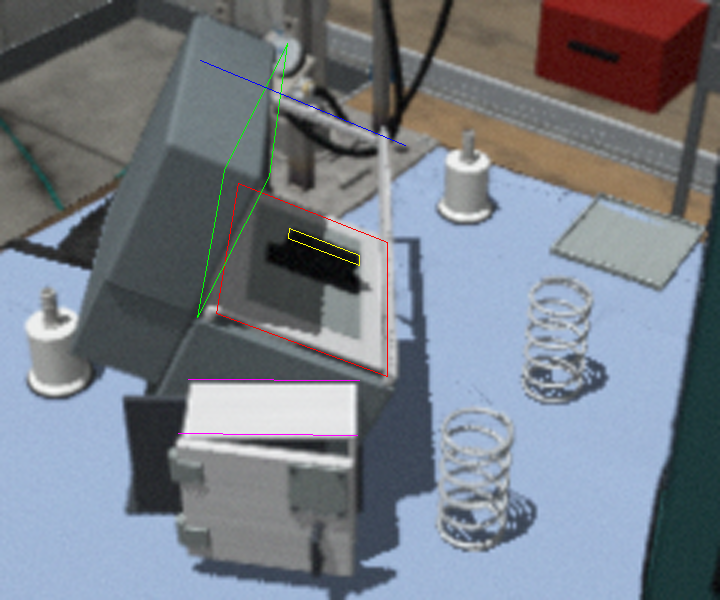

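```bash
cat > go.py <<'E'
from ch import *
import sys
C=(.577,.013,.622)
# usage: go.py w x y z | go.py c x y z  -> shift in tool mm
def main():
    o,R=st()
    yz=np.degrees(np.arctan2(R[1,1],R[0,1])); print("tool y az",yz.round(1),"tilt",np.degrees(np.arccos(-R[2,2])).round(1),"tilt az",np.degrees(np.arctan2(R[1,2],R[0,2])).round(1))
    c,s=np.cos(C[2]),np.sin(C[2]);d=o["tcp_pos"]-[C[0],C[1],0]
    print("tcp in chamber",np.round([c*d[0]+s*d[1],-s*d[0]+c*d[1],d[2]],4))
    if len(sys.argv)>4:
        P=np.array([float(v) for v in sys.argv[2:5]])
        if sys.argv[1]=="c":P=T(C,P)[0]
        d=R.T@(P-o["tcp_pos"])*1000;k=int(np.ceil(np.abs(d).max()/41))
        print("target",P.round(4),"shift",d.round(1),"rows",k,"each",(d/k).round(1))
main()
E
python3 -m inch '[{"jaw":-1,"xyz":[0,0,-40],"roll":-7.1},{"jaw":-1,"xyz":[0,0,-40],"roll":-7.1},{"jaw":-1,"xyz":[0,0,-20],"roll":-7.1},{"jaw":-1,"xyz":[0,0,0],"roll":-7.1},{"jaw":-1,"xyz":[0,0,0],"roll":-7.1},{"jaw":-1,"xyz":[0,0,0],"roll":-7.1},{"jaw":-1,"xyz":[0,0,0],"roll":-7.1},{"jaw":-1,"xyz":[0,0,0],"roll":-7.1},{"jaw":-1,"xyz":[0,0,0],"roll":-7.1},{"jaw":-1,"xyz":[0,0,0],"roll":-7.1},{"jaw":-1,"xyz":[0,0,0],"roll":-7.1},{"jaw":-1,"xyz":[0,0,0],"roll":-7.1}]' 20
python3 go.py w .30 -.2 .3
```

```text
time_s: 1.25
tcp_pos: [0.243, -0.4882, 0.3011]
eef_rot: [-1.738, -2.6, -0.017]
force: [-0.3, 0.1, -0.2]
width: 0.0173
t 1.25 tcp [ 0.243  -0.4882  0.3011] F [-0.3  0.1 -0.2] w 0.0173 q [-1.213  0.093  1.177  0.     1.89  -1.605]
R [[-0.382, 0.924, -0.006], [0.924, 0.382, 0.017], [0.018, 0.001, -1.0]]
tool y az 22.5 tilt 1.0 tilt az 110.2
tcp in chamber [-0.5635 -0.2127  0.3011]
target [ 0.3 -0.2  0.3] shift [244.4 162.9   5.7] rows 6 each [40.7 27.1  1. ]
```

```bash
python3 -m inch '[{"jaw":-1,"xyz":[40.7,27,1],"roll":0},{"jaw":-1,"xyz":[40.7,27,1],"roll":0},{"jaw":-1,"xyz":[40.7,27,1],"roll":0},{"jaw":-1,"xyz":[40.7,27,1],"roll":0},{"jaw":-1,"xyz":[40.7,27,1],"roll":0},{"jaw":-1,"xyz":[40.7,27,1],"roll":0},{"jaw":-1,"xyz":[0,0,0],"roll":-6.5},{"jaw":-1,"xyz":[0,0,0],"roll":-6.5}]'
python3 go.py c -.055 .27 .25
```

```text
time_s: 1.92
tcp_pos: [0.291, -0.2338, 0.2951]
eef_rot: [-1.418, -2.781, -0.032]
force: [0.1, -0.3, 0.1]
width: 0.0003
t 1.92 tcp [ 0.291  -0.2338  0.2951] F [ 0.1 -0.3  0.1] w 0.0003 q [-0.84  -0.291  1.539  0.013  1.919 -1.464]
R [[-0.587, 0.809, -0.008], [0.809, 0.587, 0.027], [0.027, 0.009, -1.0]]
tool y az 36.0 tilt 1.6 tilt az 107.1
tcp in chamber [-0.3763 -0.0339  0.2951]
target [0.375  0.2004 0.25  ] shift [300.6 322.6  56.1] rows 8 each [37.6 40.3  7. ]
```

```bash
python3 -m inch '[{"jaw":-1,"xyz":[37.6,40.3,2],"roll":0},{"jaw":-1,"xyz":[37.6,40.3,2],"roll":0},{"jaw":-1,"xyz":[37.6,40.3,2],"roll":0},{"jaw":-1,"xyz":[37.6,40.3,5],"roll":0},{"jaw":-1,"xyz":[37.6,40.3,10],"roll":0},{"jaw":-1,"xyz":[37.6,40.3,10],"roll":0},{"jaw":-1,"xyz":[37.6,40.3,10],"roll":0},{"jaw":-1,"xyz":[37.6,40.3,10],"roll":0},{"jaw":-1,"xyz":[0,0,0],"roll":0}]'
python3 go.py c -.043 .25 .108
python3 - <<'E'
from h import *
cap("side","s2");cap("wrist","w2")
E
```

```text
time_s: 2.67
tcp_pos: [0.3526, 0.0981, 0.2641]
eef_rot: [-1.42, -2.787, -0.036]
force: [-0.8, -0.5, -0.2]
width: 0.0005
t 2.67 tcp [0.3526 0.0981 0.2641] F [-0.8 -0.5 -0.2] w 0.0005 q [ 0.09  -0.338  1.634  0.028  1.844 -0.531]
R [[-0.588, 0.809, -0.002], [0.809, 0.588, 0.027], [0.023, 0.014, -1.0]]
tool y az 36.0 tilt 1.6 tilt az 93.8
tcp in chamber [-0.1328  0.1999  0.2641]
target [0.3964 0.1911 0.108 ] shift [ 45.9  87.9 158.5] rows 4 each [11.5 22.  39.6]
```

View pics/s2.png

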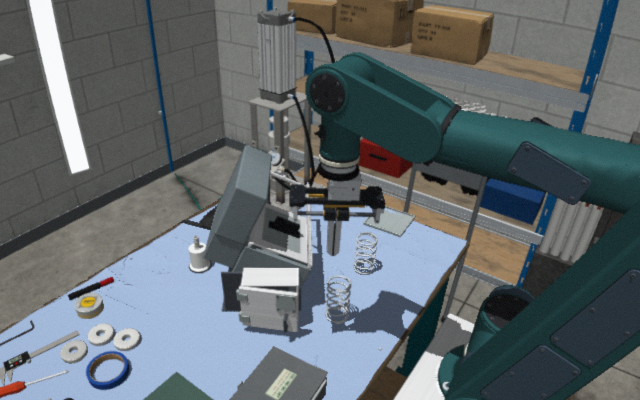

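View pics/w2.png

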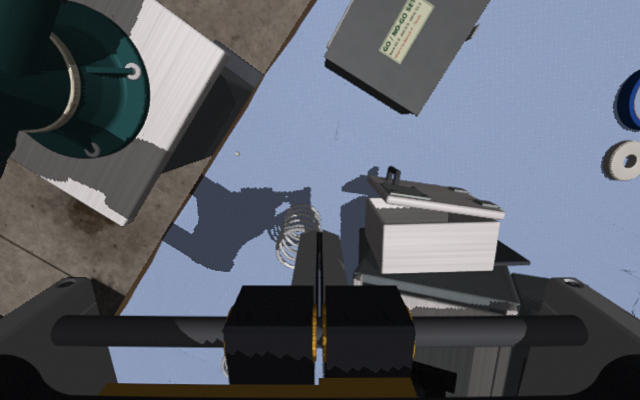

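```bash
python3 -m inch '[{"jaw":-1,"xyz":[20,35,10],"roll":0},{"jaw":-1,"xyz":[20,35,20],"roll":0},{"jaw":-1,"xyz":[15,25,35],"roll":0},{"jaw":-1,"xyz":[2,4,35],"roll":0},{"jaw":-1,"xyz":[0,0,35],"roll":0},{"jaw":-1,"xyz":[0,0,25],"roll":0},{"jaw":-1,"xyz":[0,0,0],"roll":0}]'
python3 go.py c -.043 .25 .108
```

```text
time_s: 3.35
tcp_pos: [0.4123, 0.1883, 0.1107]
eef_rot: [1.47, 2.768, 0.041]
force: [-0.4, -0.4, 0.7]
width: 0.0008
t 3.35 tcp [0.4123 0.1883 0.1107] F [-0.4 -0.4  0.7] w 0.0008 q [ 0.293 -0.112  1.757  0.014  1.473 -0.303]
R [[-0.56, 0.828, 0.019], [0.828, 0.56, 0.02], [0.006, 0.027, -1.0]]
tool y az 34.0 tilt 1.6 tilt az 46.8
tcp in chamber [-0.0317  0.2385  0.1107]
target [0.3964 0.1911 0.108 ] shift [ 11.2 -11.7   2.4] rows 1 each [ 11.2 -11.7   2.4]
```

```bash
python3 -m inch '[{"jaw":-1,"xyz":[0,-8,0],"roll":0},{"jaw":-1,"xyz":[-10,-2,0],"roll":0},{"jaw":-1,"xyz":[-8,0,0],"roll":0},{"jaw":-1,"xyz":[-8,0,0],"roll":0},{"jaw":-1,"xyz":[-8,0,0],"roll":0}]'
python3 go.py; python3 -m inch '[{"jaw":-1,"xyz":[-6,0,0],"roll":0},{"jaw":-1,"xyz":[-6,0,0],"roll":0}]';  python3 go.py
```

```text
time_s: 3.77
tcp_pos: [0.4255, 0.1469, 0.1166]
eef_rot: [1.482, 2.757, 0.046]
force: [-0.6, 1.1, -0.8]
width: 0.0004
t 3.77 tcp [0.4255 0.1469 0.1166] F [-0.6  1.1 -0.8] w 0.0004 q [ 0.194 -0.126  1.758  0.015  1.482 -0.391]
R [[-0.552, 0.834, 0.024], [0.834, 0.551, 0.02], [0.004, 0.031, -1.0]]
tool y az 33.5 tilt 1.8 tilt az 40.5
tcp in chamber [-0.0451  0.1971  0.1166]
time_s: 3.93
tcp_pos: [0.4292, 0.1416, 0.1179]
eef_rot: [-1.485, -2.763, -0.063]
force: [-14.6, 25.1, -0.9]
width: 0.0009
t 3.93 tcp [0.4292 0.1416 0.1179] F [-14.6  25.1  -0.9] w 0.0009 q [ 0.166 -0.12   1.75   0.034  1.49  -0.42 ]
R [[-0.552, 0.834, 0.016], [0.834, 0.551, 0.037], [0.022, 0.034, -0.999]]
tool y az 33.5 tilt 2.3 tilt az 67.0
tcp in chamber [-0.0452  0.1906  0.1179]
```

```bash
python3 -m inch '[{"jaw":-1,"xyz":[-3,0,0],"roll":0},{"jaw":-1,"xyz":[-3,0,0],"roll":0},{"jaw":-1,"xyz":[-3,0,0],"roll":0}]';  python3 go.py
python3 - <<'E'
from h import *
c=cap("side","s3");im=c["frame"][140:340,180:420];cv2.imwrite("pics/s3c.png",cv2.resize(im,None,fx=3,fy=3))
cap("wrist","w3")
E
```

```text
time_s: 4.18
tcp_pos: [0.4287, 0.1424, 0.1182]
eef_rot: [-1.469, -2.745, -0.083]
force: [-5.1, 7.5, -0.3]
width: 0.0005
t 4.18 tcp [0.4287 0.1424 0.1182] F [-5.1  7.5 -0.3] w 0.0005 q [ 0.149 -0.115  1.745  0.059  1.501 -0.443]
R [[-0.555, 0.832, 0.001], [0.83, 0.554, 0.06], [0.049, 0.034, -0.998]]
tool y az 33.7 tilt 3.4 tilt az 88.8
tcp in chamber [-0.0452  0.1916  0.1182]
```

View pics/s3c.png

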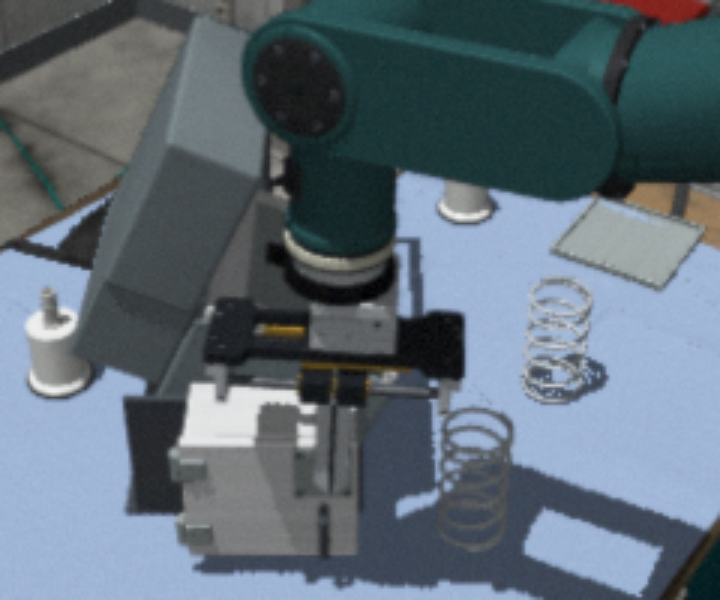

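View pics/w3.png

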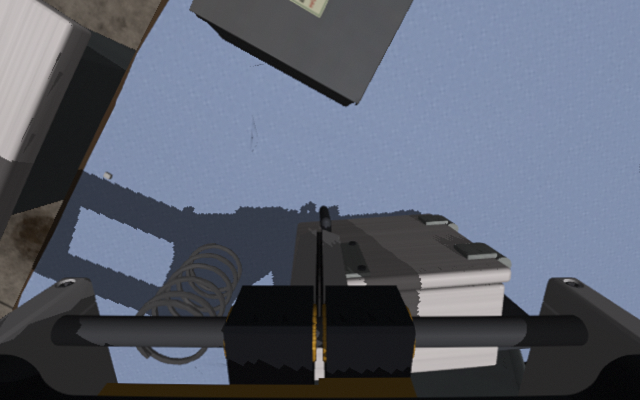

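```bash
python3 -m inch '[{"jaw":-1,"xyz":[30,0,0],"roll":0},{"jaw":-1,"xyz":[40,0,-5],"roll":0},{"jaw":-1,"xyz":[20,20,-40],"roll":-5},{"jaw":-1,"xyz":[0,40,-40],"roll":-7},{"jaw":-1,"xyz":[0,40,-40],"roll":-7},{"jaw":-1,"xyz":[0,0,-40],"roll":-7},{"jaw":-1,"xyz":[0,0,-40],"roll":-7},{"jaw":-1,"xyz":[0,0,-40],"roll":-7},{"jaw":-1,"xyz":[0,0,-20],"roll":-7},{"jaw":-1,"xyz":[0,0,0],"roll":-7}]'; python3 go.py w .60 .42 .38
```

```text
time_s: 5.12
tcp_pos: [0.4473, 0.2559, 0.3792]
eef_rot: [-0.041, -3.129, -0.085]
force: [0.3, 0.3, 0.2]
width: 0.0006
t 5.12 tcp [0.4473 0.2559 0.3792] F [0.3 0.3 0.2] w 0.0006 q [ 0.372  0.028  1.09   0.06   2.012 -1.146]
R [[-1.0, 0.026, -0.01], [0.026, 0.998, 0.054], [0.012, 0.054, -0.998]]
tool y az 88.5 tilt 3.2 tilt az 100.8
tcp in chamber [0.0361 0.273  0.3792]
target [0.6  0.42 0.38] shift [-148.4  167.8    6.5] rows 5 each [-29.7  33.6   1.3]
```

```bash
python3 -m inch '[{"jaw":-1,"xyz":[-30,34,0],"roll":0},{"jaw":-1,"xyz":[-30,34,0],"roll":0},{"jaw":-1,"xyz":[-30,34,0],"roll":0},{"jaw":-1,"xyz":[-30,34,0],"roll":0},{"jaw":-1,"xyz":[-30,34,0],"roll":-7},{"jaw":-1,"xyz":[0,0,0],"roll":-7},{"jaw":-1,"xyz":[0,0,0],"roll":-7},{"jaw":-1,"xyz":[0,0,0],"roll":-7},{"jaw":-1,"xyz":[0,0,0],"roll":-7}]'; python3 go.py w .62 .43 .38
```

```text
time_s: 5.87
tcp_pos: [0.6032, 0.41, 0.3822]
eef_rot: [-0.905, 2.99, 0.081]
force: [-0.3, 0.5, -0.0]
width: 0.0011
t 5.87 tcp [0.6032 0.41   0.3822] F [-0.3  0.5 -0. ] w 0.0011 q [ 0.496  0.591  0.363  0.057  2.16  -1.63 ]
R [[-0.832, -0.555, 0.001], [-0.554, 0.831, 0.054], [-0.031, 0.045, -0.999]]
tool y az 123.7 tilt 3.1 tilt az 88.9
tcp in chamber [0.2526 0.3074 0.3822]
target [0.62 0.43 0.38] shift [-25.    7.2   3.3] rows 1 each [-25.    7.2   3.3]
```

```bash
python3 -m inch '[{"jaw":-1,"xyz":[-40,0,0],"roll":0},{"jaw":-1,"xyz":[-40,0,0],"roll":0},{"jaw":-1,"xyz":[-40,0,0],"roll":0}]'; python3 go.py
```

```text
time_s: 6.12
tcp_pos: [0.6566, 0.4434, 0.342]
eef_rot: [-0.893, 2.94, 0.103]
force: [0.1, -0.3, -0.2]
width: 0.0005
t 6.12 tcp [0.6566 0.4434 0.342 ] F [ 0.1 -0.3 -0.2] w 0.0005 q [ 0.499  0.703  0.274  0.06   2.084 -1.63 ]
R [[-0.829, -0.557, 0.044], [-0.553, 0.829, 0.084], [-0.083, 0.045, -0.996]]
tool y az 123.9 tilt 5.4 tilt az 62.0
tcp in chamber [0.3155 0.3034 0.342 ]
```

```bash
python3 -m inch '[{"jaw":-1,"xyz":[-40,0,-20],"roll":0},{"jaw":-1,"xyz":[-40,0,-20],"roll":0},{"jaw":-1,"xyz":[-40,0,-20],"roll":0},{"jaw":-1,"xyz":[-40,0,-20],"roll":0}]'; python3 go.py
```

```text
time_s: 6.45
tcp_pos: [0.6902, 0.4588, 0.3449]
eef_rot: [-0.857, 2.848, 0.145]
force: [-1.1, -0.5, 0.4]
width: 0.0003
t 6.45 tcp [0.6902 0.4588 0.3449] F [-1.1 -0.5  0.4] w 0.0003 q [ 0.492  0.706  0.274  0.068  1.981 -1.631]
R [[-0.822, -0.555, 0.128], [-0.539, 0.831, 0.139], [-0.184, 0.046, -0.982]]
tool y az 123.7 tilt 10.9 tilt az 47.5
tcp in chamber [0.3517 0.2964 0.3449]
```

```bash
python3 -m inch '[{"jaw":-1,"xyz":[-40,0,-30],"roll":0},{"jaw":-1,"xyz":[-40,0,-30],"roll":0},{"jaw":-1,"xyz":[-40,0,-30],"roll":0},{"jaw":-1,"xyz":[-40,0,-30],"roll":0},{"jaw":-1,"xyz":[-40,0,-30],"roll":0},{"jaw":-1,"xyz":[-40,0,-30],"roll":0}]'; python3 go.py
```

```text
time_s: 6.95
tcp_pos: [0.7001, 0.4573, 0.4298]
eef_rot: [-0.8, 2.683, 0.21]
force: [0.5, -0.1, -0.1]
width: 0.0005
t 6.95 tcp [0.7001 0.4573 0.4298] F [ 0.5 -0.1 -0.1] w 0.0005 q [ 0.476  0.613  0.274  0.087  1.896 -1.631]
R [[-0.787, -0.554, 0.272], [-0.505, 0.831, 0.233], [-0.355, 0.046, -0.934]]
tool y az 123.7 tilt 21.0 tilt az 40.5
tcp in chamber [0.3589 0.2894 0.4298]
```

```bash
python3 -m inch '[{"jaw":-1,"xyz":[-40,0,-25],"roll":0},{"jaw":-1,"xyz":[-40,0,-25],"roll":0},{"jaw":-1,"xyz":[-30,0,-15],"roll":0}]'; python3 go.py
```

```text
time_s: 7.2
tcp_pos: [0.7042, 0.4578, 0.4716]
eef_rot: [-0.772, 2.597, 0.24]
force: [-0.1, 0.1, -1.2]
width: 0.0005
t 7.2 tcp [0.7042 0.4578 0.4716] F [-0.1  0.1 -1.2] w 0.0005 q [ 0.47   0.572  0.274  0.096  1.846 -1.631]
R [[-0.758, -0.554, 0.343], [-0.482, 0.831, 0.278], [-0.439, 0.045, -0.897]]
tool y az 123.7 tilt 26.2 tilt az 39.0
tcp in chamber [0.3625 0.2874 0.4716]
```

```bash
python3 go.py c -.15 .29 .45|tail -1; python3 - <<'E'
from ch import *
C=(.577,.013,.622)
o,R=st()
w=[T(C,p)[0] for p in [(-.15,.29,.45),(-.17,.04,.35),(-.052,.04,.235)]]
a=o["tcp_pos"]
for p in w: print((R.T@(p-a)*1000).round(0)); a=p
E
```

```text
target [0.2861 0.1613 0.45  ] shift [ 469.4  -15.6 -206.3] rows 12 each [ 39.1  -1.3 -17.2]
t 7.2 tcp [0.7042 0.4578 0.4716] F [-0.1  0.1 -1.2] w 0.0005 q [ 0.47   0.572  0.274  0.096  1.846 -1.631]
R [[-0.758, -0.554, 0.343], [-0.482, 0.831, 0.278], [-0.439, 0.045, -0.897]]
[ 469.  -16. -206.]
[  49. -255.   74.]
[-55.  -1. 155.]
```

```bash
python3 -m inch '[{"jaw":-1,"xyz":[40,-1,-18],"roll":0},{"jaw":-1,"xyz":[40,-1,-18],"roll":0},{"jaw":-1,"xyz":[40,-1,-18],"roll":0},{"jaw":-1,"xyz":[40,-1,-18],"roll":0},{"jaw":-1,"xyz":[40,-1,-18],"roll":0},{"jaw":-1,"xyz":[40,-1,-18],"roll":0},{"jaw":-1,"xyz":[40,-1,-18],"roll":0},{"jaw":-1,"xyz":[40,-1,-18],"roll":0},{"jaw":-1,"xyz":[40,-1,-18],"roll":0},{"jaw":-1,"xyz":[40,-1,-18],"roll":0}]'; python3 go.py c -.11 .04 .36
```

```text
time_s: 8.03
tcp_pos: [0.3731, 0.2265, 0.4438]
eef_rot: [-0.774, 2.596, 0.241]
force: [1.2, -1.1, -0.3]
width: 0.0007
t 8.03 tcp [0.3731 0.2265 0.4438] F [ 1.2 -1.1 -0.3] w 0.0007 q [ 0.27  -0.44   1.409  0.181  1.745 -1.81 ]
R [[-0.757, -0.556, 0.343], [-0.483, 0.83, 0.279], [-0.439, 0.045, -0.897]]
tool y az 123.8 tilt 26.2 tilt az 39.1
tcp in chamber [-0.0413  0.2924  0.4438]
target [ 0.4643 -0.0186  0.36  ] shift [  86.1 -258.    38.2] rows 7 each [ 12.3 -36.9   5.5]
```

Tilt is kept. Move over the mouth and look.

```bash
python3 -m inch '[{"jaw":-1,"xyz":[12,-37,5],"roll":0},{"jaw":-1,"xyz":[12,-37,5],"roll":0},{"jaw":-1,"xyz":[12,-37,5],"roll":0},{"jaw":-1,"xyz":[12,-37,5],"roll":0},{"jaw":-1,"xyz":[12,-37,5],"roll":0},{"jaw":-1,"xyz":[12,-37,5],"roll":0},{"jaw":-1,"xyz":[12,-37,5],"roll":0},{"jaw":-1,"xyz":[0,0,0],"roll":0}]'; python3 go.py c -.052 .04 .238
python3 - <<'E'
from h import *
cap("wrist","w4");cap("side","s4");cap("top","t4")
E
```

```text
time_s: 8.7
tcp_pos: [0.4615, -0.027, 0.375]
eef_rot: [-0.781, 2.555, 0.227]
force: [-0.3, 0.3, -1.2]
width: 0.0005
t 8.7 tcp [ 0.4615 -0.027   0.375 ] F [-0.3  0.3 -1.2] w 0.0005 q [-0.527 -0.341  1.498  0.457  1.758 -2.553]
R [[-0.735, -0.564, 0.377], [-0.489, 0.826, 0.282], [-0.47, 0.023, -0.882]]
tool y az 124.3 tilt 28.1 tilt az 36.8
tcp in chamber [-0.1172  0.0347  0.375 ]
target [0.5114 0.0152 0.238 ] shift [  7.1   3.5 151.6] rows 4 each [ 1.8  0.9 37.9]
```

View pics/w4.png

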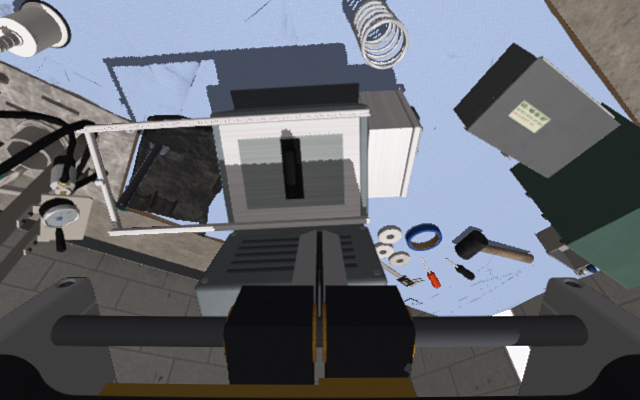

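View pics/s4.png

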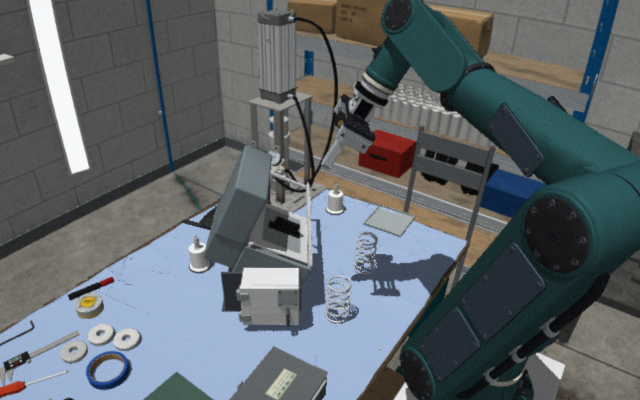

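```bash
python3 -m inch '[{"jaw":-1,"xyz":[0,0,0],"roll":7.1},{"jaw":-1,"xyz":[0,0,0],"roll":7.1},{"jaw":-1,"xyz":[0,0,0],"roll":7.1},{"jaw":-1,"xyz":[0,0,0],"roll":7.1},{"jaw":-1,"xyz":[0,0,0],"roll":7.1},{"jaw":-1,"xyz":[0,0,0],"roll":7.1},{"jaw":-1,"xyz":[0,0,0],"roll":7.1},{"jaw":-1,"xyz":[0,0,0],"roll":7.1},{"jaw":-1,"xyz":[0,0,0],"roll":7.1},{"jaw":-1,"xyz":[0,0,0],"roll":7.1},{"jaw":-1,"xyz":[0,0,0],"roll":7.1},{"jaw":-1,"xyz":[0,0,0],"roll":7.1}]'; python3 -m inch '[{"jaw":-1,"xyz":[0,0,0],"roll":7.1},{"jaw":-1,"xyz":[0,0,0],"roll":7.1},{"jaw":-1,"xyz":[0,0,0],"roll":7.1},{"jaw":-1,"xyz":[0,0,0],"roll":7.1},{"jaw":-1,"xyz":[0,0,0],"roll":7.1},{"jaw":-1,"xyz":[0,0,0],"roll":7.1},{"jaw":-1,"xyz":[0,0,0],"roll":7.1},{"jaw":-1,"xyz":[0,0,0],"roll":7.1},{"jaw":-1,"xyz":[0,0,0],"roll":7.1},{"jaw":-1,"xyz":[0,0,0],"roll":7.1},{"jaw":-1,"xyz":[0,0,0],"roll":7.1},{"jaw":-1,"xyz":[0,0,0],"roll":7.1}]'; python3 go.py c -.052 .04 .238
```

```text
time_s: 9.85
tcp_pos: [0.455, 0.0045, 0.403]
eef_rot: [1.224, 2.537, 0.655]
force: [0.2, -0.0, 0.1]
width: 0.0002
time_s: 10.85
tcp_pos: [0.4457, 0.0336, 0.428]
eef_rot: [-2.715, -1.053, -0.8]
force: [0.7, 1.1, 0.0]
width: 0.0007
t 10.85 tcp [0.4457 0.0336 0.428 ] F [0.7 1.1 0. ] w 0.0007 q [-0.419 -0.426  1.467  0.469  1.765  0.583]
R [[0.618, 0.657, 0.432], [0.592, -0.75, 0.293], [0.517, 0.075, -0.853]]
tool y az -48.8 tilt 31.5 tilt az 34.1
tcp in chamber [-0.0947  0.0932  0.428 ]
target [0.5114 0.0152 0.238 ] shift [-68.6  42.7 185.1] rows 5 each [-13.7   8.5  37. ]
```

```bash
python3 -m inch '[{"jaw":-1,"xyz":[-14,9,20],"roll":5},{"jaw":-1,"xyz":[-14,9,37],"roll":0},{"jaw":-1,"xyz":[-14,9,37],"roll":0},{"jaw":-1,"xyz":[-14,9,37],"roll":0},{"jaw":-1,"xyz":[0,0,0],"roll":0}]'; python3 go.py c -.052 .04 .238
```

```text
time_s: 11.27
tcp_pos: [0.4877, 0.0242, 0.2978]
eef_rot: [-2.733, -0.951, -0.817]
force: [-1.3, -0.1, -2.6]
width: 0.0003
t 11.27 tcp [0.4877 0.0242 0.2978] F [-1.3 -0.1 -2.6] w 0.0003 q [-0.401 -0.399  1.717  0.463  1.492  0.542]
R [[0.654, 0.609, 0.449], [0.536, -0.792, 0.293], [0.534, 0.049, -0.844]]
tool y az -52.5 tilt 32.5 tilt az 33.1
tcp in chamber [-0.066   0.0612  0.2978]
target [0.5114 0.0152 0.238 ] shift [-21.3  18.7  58.5] rows 2 each [-10.6   9.3  29.2]
```

```bash
python3 -m inch '[{"jaw":-1,"xyz":[-11,10,29],"roll":2},{"jaw":-1,"xyz":[-11,10,29],"roll":0},{"jaw":-1,"xyz":[0,0,0],"roll":0}]'; python3 go.py c -.028 .033 .181
python3 - <<'E'
from h import *
cap("wrist","w5");c=cap("side","s5");cv2.imwrite("pics/s5c.png",cv2.resize(c["frame"][100:340,180:420],None,fx=2.5,fy=2.5))
E
```

```text
time_s: 11.52
tcp_pos: [0.5119, 0.0196, 0.2456]
eef_rot: [-2.735, -0.914, -0.827]
force: [-0.8, -0.3, -1.2]
width: 0.0009
t 11.52 tcp [0.5119 0.0196 0.2456] F [-0.8 -0.3 -1.2] w 0.0009 q [-0.392 -0.344  1.786  0.475  1.371  0.516]
R [[0.664, 0.592, 0.457], [0.514, -0.805, 0.296], [0.543, 0.038, -0.839]]
tool y az -53.7 tilt 33.0 tilt az 32.9
tcp in chamber [-0.0491  0.0432  0.2456]
target [0.535  0.0235 0.181 ] shift [-17.8   8.   65.9] rows 2 each [-8.9  4.  33. ]
```

View pics/w5.png

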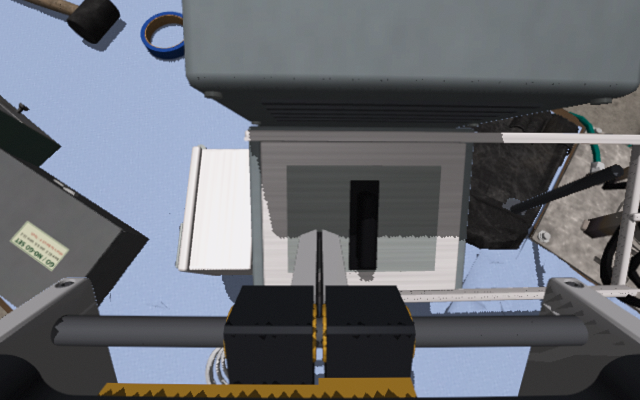

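View pics/s5c.png

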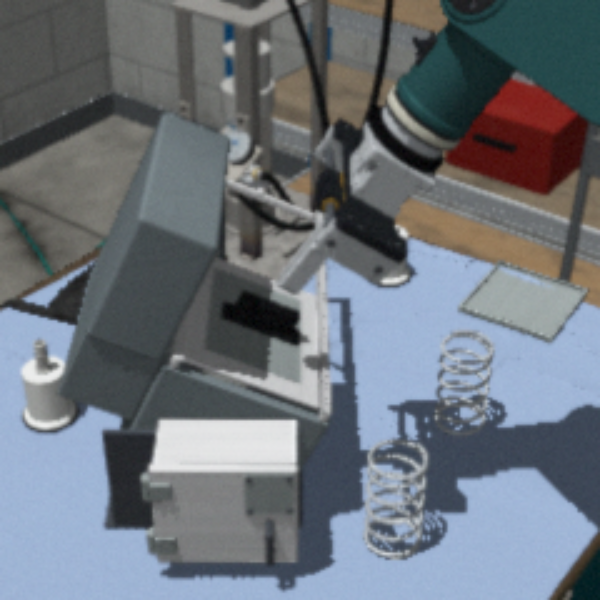

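```bash
python3 -m inch '[{"jaw":-1,"xyz":[-9,3,30],"roll":0},{"jaw":-1,"xyz":[-9,3,22],"roll":0},{"jaw":-1,"xyz":[0,0,0],"roll":0}]'; python3 go.py c -.032 .036 .181
```

```text
time_s: 11.87
tcp_pos: [0.5348, 0.0215, 0.2162]
eef_rot: [-2.733, -0.931, -0.875]
force: [0.5, -1.0, -0.4]
width: 0.0004
t 11.87 tcp [0.5348 0.0215 0.2162] F [ 0.5 -1.  -0.4] w 0.0004 q [-0.369 -0.305  1.826  0.487  1.261  0.479]
R [[0.643, 0.593, 0.485], [0.521, -0.802, 0.291], [0.561, 0.066, -0.825]]
tool y az -53.5 tilt 34.4 tilt az 30.9
tcp in chamber [-0.0294  0.0315  0.2162]
target [0.53   0.0236 0.181 ] shift [-21.7  -6.9  27.3] rows 1 each [-21.7  -6.9  27.3]
```

```bash
python3 -m inch '[{"jaw":-1,"xyz":[0,0,0],"roll":0},{"jaw":-1,"xyz":[0,0,0],"roll":0},{"jaw":-1,"xyz":[0,0,0],"roll":0},{"jaw":-1,"xyz":[0,0,0],"roll":0}]'; python3 go.py c -.032 .036 .181
```

```text
time_s: 12.2
tcp_pos: [0.5379, 0.0219, 0.2314]
eef_rot: [-2.732, -0.941, -0.901]
force: [-0.9, -0.3, -0.1]
width: 0.0004
t 12.2 tcp [0.5379 0.0219 0.2314] F [-0.9 -0.3 -0.1] w 0.0004 q [-0.368 -0.315  1.809  0.489  1.268  0.483]
R [[0.631, 0.594, 0.5], [0.525, -0.801, 0.288], [0.571, 0.081, -0.817]]
tool y az -53.5 tilt 35.2 tilt az 30.0
tcp in chamber [-0.0266  0.03    0.2314]
target [0.53   0.0236 0.181 ] shift [-32.8 -10.1  37.7] rows 1 each [-32.8 -10.1  37.7]
```

```bash
python3 -m inch '[{"jaw":-1,"xyz":[-20,-6,24],"roll":2},{"jaw":-1,"xyz":[-16,-3,22],"roll":0}]'; python3 go.py c -.032 .036 .181
```

```text
time_s: 12.37
tcp_pos: [0.5385, 0.022, 0.1848]
eef_rot: [-2.741, -0.895, -0.925]
force: [0.5, -0.1, -0.1]
width: 0.0005
t 12.37 tcp [0.5385 0.022  0.1848] F [ 0.5 -0.1 -0.1] w 0.0005 q [-0.368 -0.309  1.903  0.513  1.159  0.456]
R [[0.64, 0.568, 0.518], [0.499, -0.819, 0.282], [0.585, 0.078, -0.808]]
tool y az -55.3 tilt 36.1 tilt az 28.6
tcp in chamber [-0.0261  0.0298  0.1848]
target [0.53   0.0236 0.181 ] shift [-6.8 -6.4 -0.9] rows 1 each [-6.8 -6.4 -0.9]
```

```bash
python3 -m inch '[{"jaw":-1,"xyz":[-4,12,5],"roll":0},{"jaw":-1,"xyz":[-4,20,6],"roll":0},{"jaw":-1,"xyz":[-4,30,6],"roll":0}]'; python3 go.py c -.032 -.165 .181
python3 - <<'E'
from h import *
cap("wrist","w6")
E
```

```text
time_s: 12.62
tcp_pos: [0.5742, -0.0268, 0.1742]
eef_rot: [-2.734, -0.905, -0.936]
force: [-9.5, -3.4, 14.0]
width: 0.0006
t 12.62 tcp [ 0.5742 -0.0268  0.1742] F [-9.5 -3.4 14. ] w 0.0006 q [-0.453 -0.187  1.833  0.561  1.155  0.337]
R [[0.631, 0.573, 0.523], [0.503, -0.816, 0.287], [0.59, 0.082, -0.803]]
tool y az -54.9 tilt 36.6 tilt az 28.7
tcp in chamber [-0.0255 -0.0307  0.1742]
target [ 0.6471 -0.1397  0.181 ] shift [ -6.7 134.5   0.3] rows 4 each [-1.7 33.6  0.1]
```

View pics/w6.png

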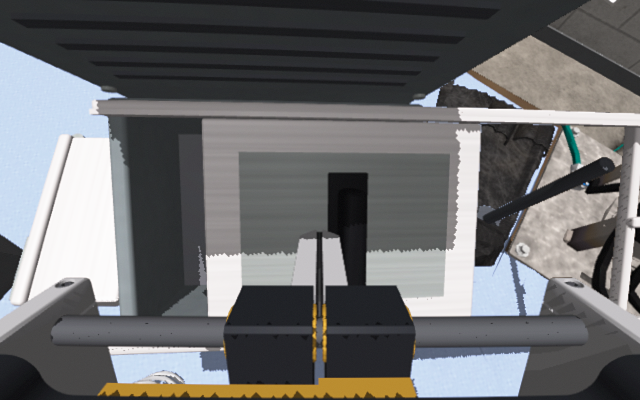

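```bash
python3 -m inch '[{"jaw":-1,"xyz":[-3,30,-1],"roll":0},{"jaw":-1,"xyz":[-3,33,3],"roll":0},{"jaw":-1,"xyz":[-3,33,3],"roll":0},{"jaw":-1,"xyz":[-3,20,3],"roll":0}]'; python3 go.py c -.032 -.165 .181
python3 - <<'E'
from h import *
cap("wrist","w7");cap("top","t7")
E
```

```text
time_s: 13.0
tcp_pos: [0.6421, -0.1298, 0.1774]
eef_rot: [-2.728, -0.907, -0.948]
force: [-1.7, 3.4, 1.3]
width: 0.0008
t 13.0 tcp [ 0.6421 -0.1298  0.1774] F [-1.7  3.4  1.3] w 0.0008 q [-0.58   0.044  1.614  0.604  1.211  0.21 ]
R [[0.626, 0.574, 0.528], [0.502, -0.815, 0.29], [0.597, 0.084, -0.798]]
tool y az -54.8 tilt 37.1 tilt az 28.7
tcp in chamber [-0.0303 -0.154   0.1774]
target [ 0.6471 -0.1397  0.181 ] shift [ 0.3 11.3 -3.1] rows 1 each [ 0.3 11.3 -3.1]
```

View pics/w7.png

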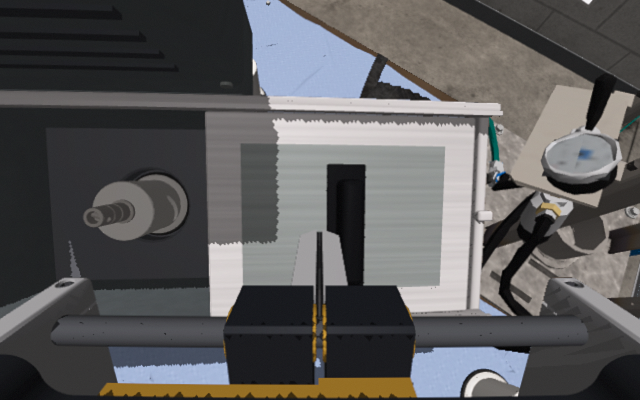

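Nearly open; the piston is visible, stem tip about (95,217). Push to the stop.

```bash
python3 -m inch '[{"jaw":-1,"xyz":[-2,10,3],"roll":0},{"jaw":-1,"xyz":[-2,10,3],"roll":0},{"jaw":-1,"xyz":[-2,8,2],"roll":0}]'; python3 go.py
python3 - <<'E'
from h import *
cap("wrist","w8");cap("top","t8");c=cap("side","s8");cv2.imwrite("pics/s8c.png",cv2.resize(c["frame"][100:340,180:420],None,fx=2.5,fy=2.5))
E
```

```text
time_s: 13.35
tcp_pos: [0.6449, -0.1303, 0.1721]
eef_rot: [-2.678, -0.921, -0.911]
force: [-16.2, 6.9, 11.4]
width: 0.0002
t 13.35 tcp [ 0.6449 -0.1303  0.1721] F [-16.2   6.9  11.4] w 0.0002 q [-0.592  0.092  1.572  0.623  1.269  0.189]
R [[0.623, 0.604, 0.496], [0.503, -0.796, 0.338], [0.599, 0.039, -0.8]]
tool y az -52.8 tilt 36.9 tilt az 34.2
tcp in chamber [-0.0283 -0.156   0.1721]
```

View pics/w8.png

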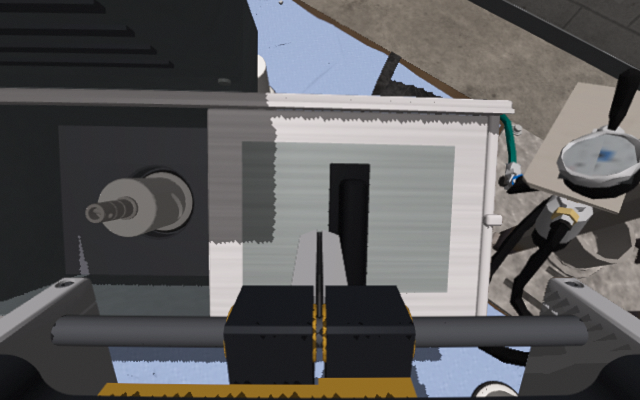

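View pics/s8c.png

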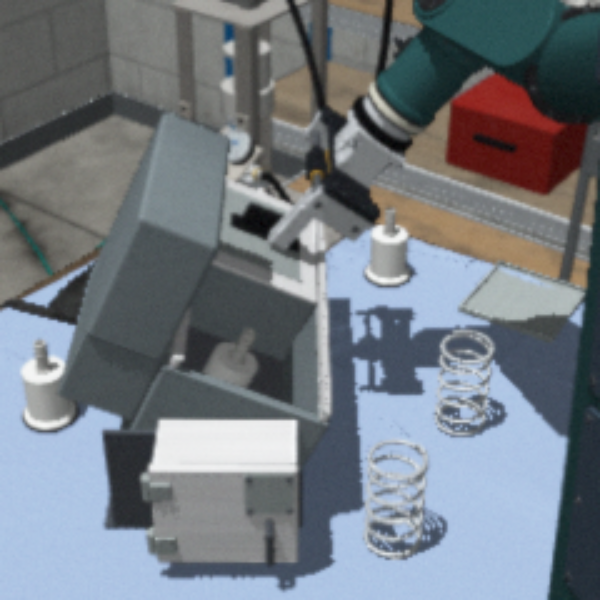

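```bash
python3 - <<'E'
from ch import *
C=(.577,.013,.622)
w,s=load("w8"),load("s8")
x,e=tri((w,(94,213)),(s,(279,233)));print(x,e)
m=T(C,(-.0183,0,.1664))[0];print(m,proj(w,m),proj(s,m))
cv2.imwrite("pics/a.png",cv2.resize(w["frame"][150:270,60:220],None,fx=5,fy=5,interpolation=cv2.INTER_CUBIC))
cv2.imwrite("pics/b.png",cv2.resize(s["frame"][210:290,230:330],None,fx=7,fy=7,interpolation=cv2.INTER_CUBIC))
E
```

```text
[0.56710079 0.00824265 0.16572606] [np.float64(0.0004203111496465851), np.float64(0.0004203111496468182)]
[0.56212732 0.00233729 0.1664    ] [[ 93.08368214 222.53110013]] [[282.17120698 232.42060554]]
```

View pics/a.png

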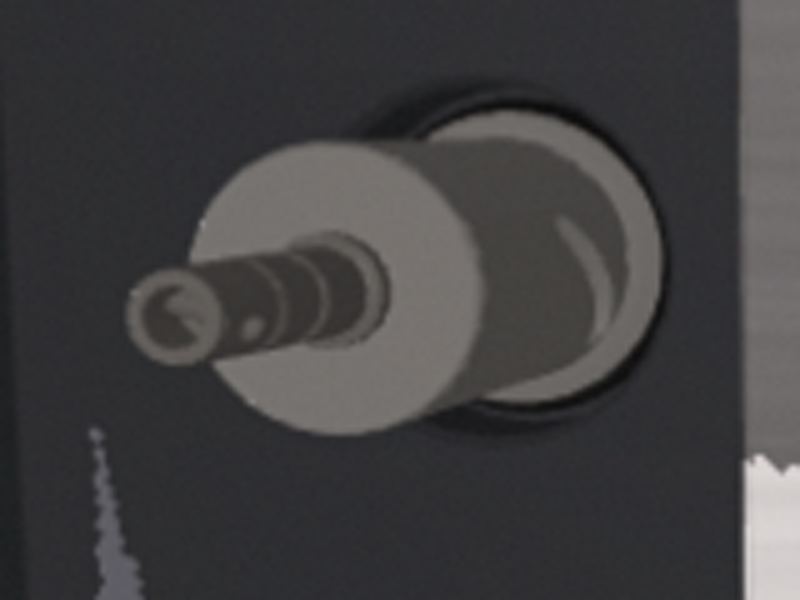

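View pics/b.png

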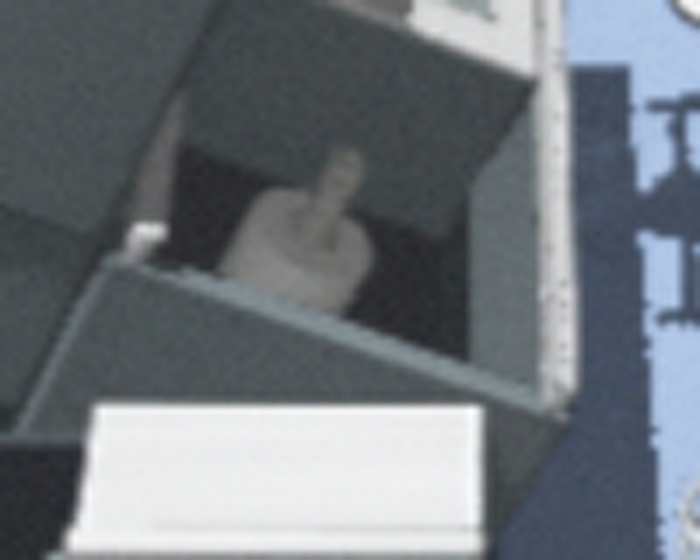

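```bash
python3 -m inch '[{"jaw":0.2,"xyz":[0,-8,-15],"roll":0},{"jaw":0.2,"xyz":[0,-10,-40],"roll":0},{"jaw":0.2,"xyz":[0,-30,-25],"roll":0},{"jaw":0.2,"xyz":[0,-40,2],"roll":0},{"jaw":0.2,"xyz":[0,-40,2],"roll":0}]' 20; python3 go.py w .537 -.012 .205
```

```text
time_s: 13.92
tcp_pos: [0.5247, -0.0497, 0.2329]
eef_rot: [-2.679, -0.923, -0.911]
force: [1.0, -0.9, 0.2]
width: 0.0304
t 13.92 tcp [ 0.5247 -0.0497  0.2329] F [ 1.  -0.9  0.2] w 0.0304 q [-0.592 -0.271  1.784  0.6    1.393  0.278]
R [[0.623, 0.605, 0.496], [0.504, -0.796, 0.336], [0.598, 0.04, -0.8]]
tool y az -52.8 tilt 36.8 tilt az 34.2
tcp in chamber [-0.079  -0.0205  0.2329]
target [ 0.537 -0.012  0.205] shift [ 10.  -23.7  41.1] rows 2 each [  5.  -11.9  20.5]
```

```bash
python3 -m inch '[{"jaw":0.2,"xyz":[5,-13,6],"roll":0},{"jaw":0.2,"xyz":[4,-10,16],"roll":0},{"jaw":0.2,"xyz":[0,0,4],"roll":0}]' 20; python3 go.py w .5766 .0149 .141
python3 - <<'E'
from ch import *
c=cap("wrist","w9");cap("side","s9")
print(proj(c,[[.567,.008,.1665],[.5766,.0149,.141]]))
E
```

```text
time_s: 14.17
tcp_pos: [0.5232, -0.0106, 0.2214]
eef_rot: [-2.679, -0.934, -0.922]
force: [-1.4, 0.3, 0.5]
width: 0.0504
t 14.17 tcp [ 0.5232 -0.0106  0.2214] F [-1.4  0.3  0.5] w 0.0504 q [-0.506 -0.313  1.84   0.585  1.326  0.333]
R [[0.615, 0.607, 0.502], [0.51, -0.793, 0.334], [0.601, 0.05, -0.798]]
tool y az -52.5 tilt 37.1 tilt az 33.6
tcp in chamber [-0.0575  0.0122  0.2214]
target [0.5766 0.0149 0.141 ] shift [-2.4  8.2 99.4] rows 3 each [-0.8  2.7 33.1]
[[329.25366467 205.80307616]
 [327.3673592  203.11993935]]
```

View pics/w9.png

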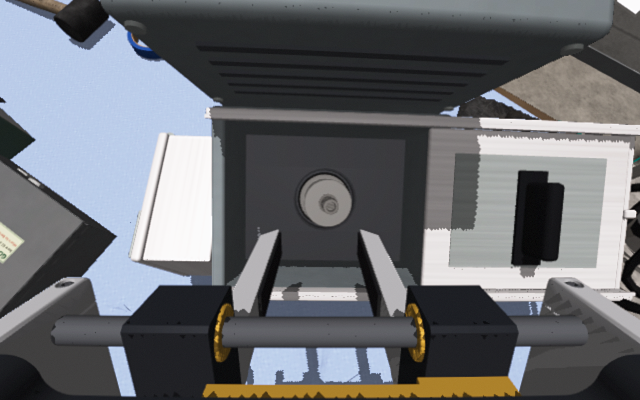

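View pics/s9.png

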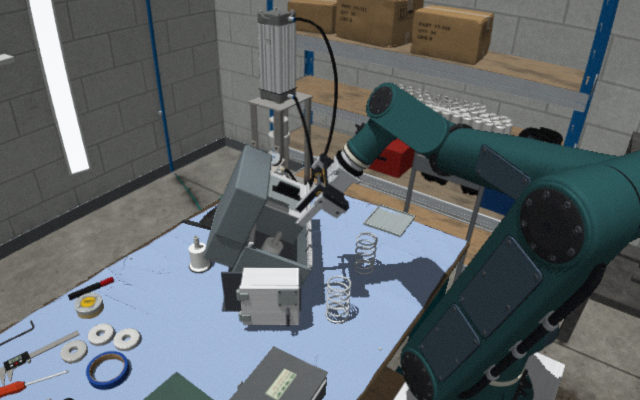

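```bash
python3 -m inch '[{"jaw":0.2,"xyz":[-3,4,36],"roll":0},{"jaw":0.2,"xyz":[-3,4,34],"roll":0}]' 20; python3 go.py w .5766 .0149 .141
```

```text
time_s: 14.43
tcp_pos: [0.5654, -0.0022, 0.1725]
eef_rot: [-2.687, -0.938, -0.947]
force: [0.2, 0.9, -0.4]
width: 0.056
t 14.43 tcp [ 0.5654 -0.0022  0.1725] F [ 0.2  0.9 -0.4] w 0.056 q [-0.435 -0.209  1.863  0.592  1.161  0.313]
R [[0.607, 0.602, 0.519], [0.513, -0.795, 0.324], [0.607, 0.069, -0.791]]
tool y az -52.9 tilt 37.7 tilt az 32.0
tcp in chamber [-0.0183 -0.0056  0.1725]
target [0.5766 0.0149 0.141 ] shift [-3.5 -9.1 36.3] rows 1 each [-3.5 -9.1 36.3]
```

```bash
python3 -m inch '[{"jaw":0.2,"xyz":[-4,-6,20],"roll":0},{"jaw":0.2,"xyz":[-3,-3,18],"roll":0}]' 20; python3 go.py w .5766 .0149 .141
```

```text
time_s: 14.6
tcp_pos: [0.5777, 0.0121, 0.1357]
eef_rot: [-2.689, -0.936, -0.948]
force: [-3.7, -3.2, 6.6]
width: 0.0568
t 14.6 tcp [0.5777 0.0121 0.1357] F [-3.7 -3.2  6.6] w 0.0568 q [-0.388 -0.161  1.899  0.601  1.063  0.305]
R [[0.608, 0.6, 0.52], [0.512, -0.797, 0.321], [0.607, 0.071, -0.792]]
tool y az -53.0 tilt 37.7 tilt az 31.7
tcp in chamber [ 0.     -0.0011  0.1357]
target [0.5766 0.0149 0.141 ] shift [ 4.  -2.5 -3.8] rows 1 each [ 4.  -2.5 -3.8]
```

```bash
python3 -m inch '[{"jaw":-1,"xyz":[2,-2,-2],"roll":0},{"jaw":-1,"xyz":[-2,0,3],"roll":0},{"jaw":-1,"xyz":[-2,0,3],"roll":0},{"jaw":-1,"xyz":[-2,0,3],"roll":0},{"jaw":-1,"xyz":[-2,0,3],"roll":0}]' 25; python3 go.py w .5766 .0149 .141
python3 - <<'E'
from ch import *
c=cap("wrist","w10")
E
```

```text
time_s: 15.02
tcp_pos: [0.5787, 0.0178, 0.1364]
eef_rot: [-2.669, -0.943, -0.953]
force: [-4.0, -6.8, 10.3]
width: 0.0267
t 15.02 tcp [0.5787 0.0178 0.1364] F [-4.  -6.8 10.3] w 0.0267 q [-0.387 -0.156  1.897  0.619  1.07   0.291]
R [[0.599, 0.61, 0.518], [0.512, -0.79, 0.338], [0.616, 0.062, -0.786]]
tool y az -52.3 tilt 38.2 tilt az 33.2
tcp in chamber [0.0042 0.0029 0.1364]
target [0.5766 0.0149 0.141 ] shift [ 0.1  1.3 -5.7] rows 1 each [ 0.1  1.3 -5.7]
```

View pics/w10.png

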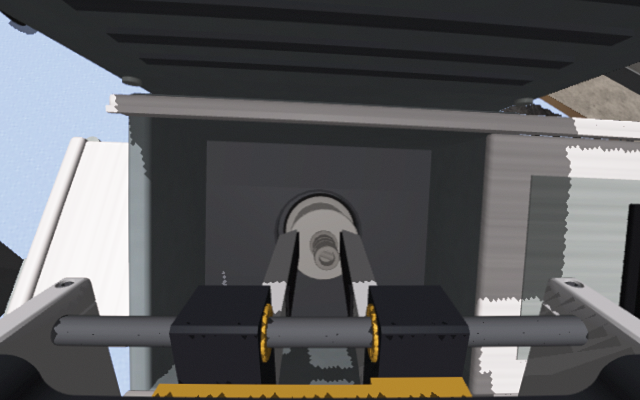

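```bash
python3 -m inch '[{"jaw":-1,"xyz":[0,0,-3],"roll":0},{"jaw":-1,"xyz":[-1,0,1],"roll":0},{"jaw":-1,"xyz":[-1,0,2],"roll":0}]' 25; python3 go.py w .5766 .0149 .141
python3 - <<'E'
from ch import *
c=cap("wrist","w11")
E
```

```text
time_s: 15.32
tcp_pos: [0.5781, 0.0153, 0.1373]
eef_rot: [-2.668, -0.942, -0.955]
force: [-5.5, -0.3, 8.1]
width: 0.0191
t 15.32 tcp [0.5781 0.0153 0.1373] F [-5.5 -0.3  8.1] w 0.0191 q [-0.395 -0.157  1.898  0.622  1.074  0.285]
R [[0.599, 0.61, 0.519], [0.511, -0.79, 0.339], [0.617, 0.062, -0.784]]
tool y az -52.3 tilt 38.3 tilt az 33.1
tcp in chamber [0.0022 0.0012 0.1373]
target [0.5766 0.0149 0.141 ] shift [ 1.2 -0.4 -3.8] rows 1 each [ 1.2 -0.4 -3.8]
```

View pics/w11.png

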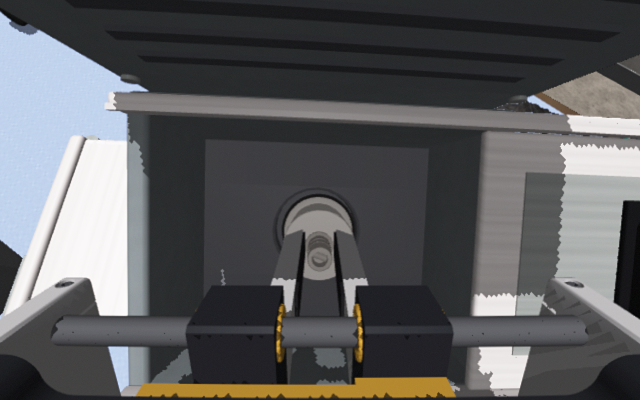

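```bash
python3 -m inch '[{"jaw":-1,"xyz":[1,0,-8],"roll":0},{"jaw":-1,"xyz":[3,0,-15],"roll":0},{"jaw":-1,"xyz":[4,0,-20],"roll":0},{"jaw":-1,"xyz":[5,0,-25],"roll":0}]' 30; python3 go.py c -.08 0 .3
python3 - <<'E'
from ch import *
c=cap("wrist","w12");c=cap("side","s12");cv2.imwrite("pics/s12c.png",cv2.resize(c["frame"][100:340,180:420],None,fx=2.5,fy=2.5))
E
```

```text
time_s: 15.7
tcp_pos: [0.546, -0.0006, 0.1888]
eef_rot: [-2.669, -0.936, -0.929]
force: [0.7, -0.2, -3.3]
width: 0.0191
t 15.7 tcp [ 0.546  -0.0006  0.1888] F [ 0.7 -0.2 -3.3] w 0.0191 q [-0.462 -0.25   1.861  0.598  1.234  0.318]
R [[0.61, 0.611, 0.504], [0.509, -0.79, 0.342], [0.607, 0.048, -0.793]]
tool y az -52.3 tilt 37.5 tilt az 34.2
tcp in chamber [-0.0331  0.007   0.1888]
target [ 0.512  -0.0336  0.3   ] shift [  30.    10.5 -116.6] rows 3 each [ 10.    3.5 -38.9]
```

View pics/w12.png

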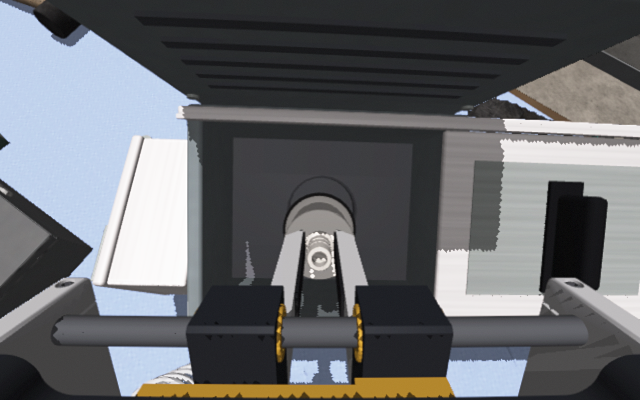

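View pics/s12c.png

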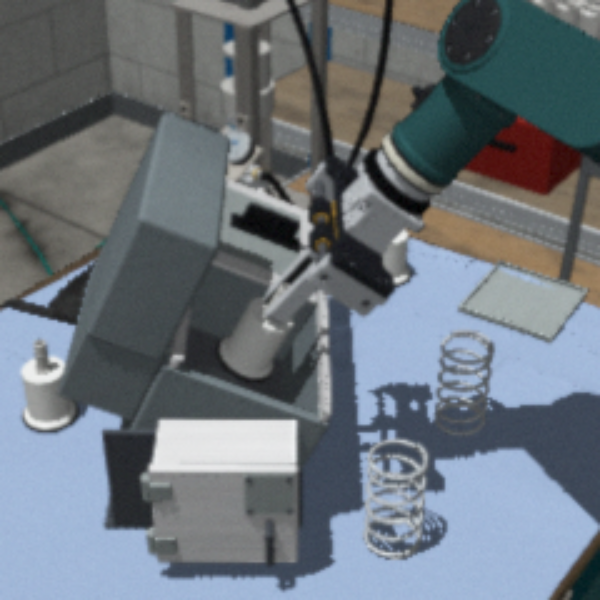

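```bash
python3 -m inch '[{"jaw":-1,"xyz":[9,2,-30],"roll":0},{"jaw":-1,"xyz":[9,2,-35],"roll":0},{"jaw":-1,"xyz":[9,2,-38],"roll":0},{"jaw":-1,"xyz":[8,2,-38],"roll":0},{"jaw":-1,"xyz":[0,0,0],"roll":0}]' 30; python3 go.py c -.08 0 .32
python3 - <<'E'
from ch import *
c=cap("side","s13");cv2.imwrite("pics/s13c.png",cv2.resize(c["frame"][100:340,180:420],None,fx=2.5,fy=2.5))
E
```

```text
time_s: 16.22
tcp_pos: [0.4984, -0.0415, 0.3199]
eef_rot: [-2.679, -0.931, -0.916]
force: [0.7, 0.1, -1.3]
width: 0.0188
t 16.22 tcp [ 0.4984 -0.0415  0.3199] F [ 0.7  0.1 -1.3] w 0.0188 q [-0.615 -0.348  1.67   0.596  1.56   0.361]
R [[0.618, 0.607, 0.499], [0.508, -0.793, 0.335], [0.599, 0.046, -0.799]]
tool y az -52.6 tilt 36.9 tilt az 33.9
tcp in chamber [-0.0957  0.0015  0.3199]
target [ 0.512  -0.0336  0.32  ] shift [12.5  2.   9.4] rows 1 each [12.5  2.   9.4]
```

View pics/s13c.png

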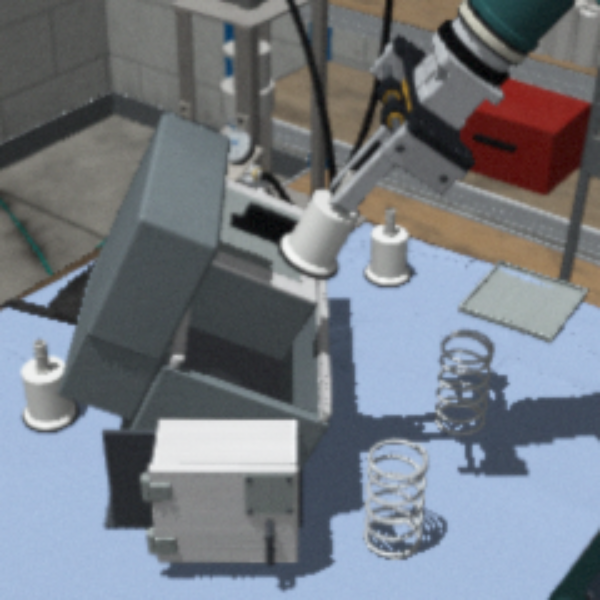

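```bash
python3 go.py w .442 -.445 .30
```

```text
t 16.27 tcp [ 0.4979 -0.0409  0.3158] F [ 1.1  0.1 -3.7] w 0.0186 q [-0.613 -0.346  1.676  0.595  1.558  0.361]
R [[0.622, 0.608, 0.495], [0.507, -0.793, 0.337], [0.597, 0.041, -0.801]]
tool y az -52.5 tilt 36.8 tilt az 34.3
tcp in chamber [-0.0957  0.0023  0.3158]
target [ 0.442 -0.445  0.3  ] shift [-249.   285.9 -151.3] rows 7 each [-35.6  40.8 -21.6]
```

```bash
python3 -m inch '[{"jaw":-1,"xyz":[-10,12,-6],"roll":0},{"jaw":-1,"xyz":[-20,23,-12],"roll":0},{"jaw":-1,"xyz":[-22,25,-13],"roll":0},{"jaw":-1,"xyz":[-22,25,-13],"roll":0},{"jaw":-1,"xyz":[-22,25,-13],"roll":0},{"jaw":-1,"xyz":[-22,25,-13],"roll":0},{"jaw":-1,"xyz":[-22,25,-13],"roll":0},{"jaw":-1,"xyz":[-22,25,-13],"roll":0},{"jaw":-1,"xyz":[-22,25,-13],"roll":0},{"jaw":-1,"xyz":[-22,25,-13],"roll":0}]' 30;python3 go.py w .442 -.445 .30
```

```text
time_s: 17.1
tcp_pos: [0.4497, -0.3778, 0.2654]
eef_rot: [-2.66, -0.914, -0.875]
force: [0.1, -0.3, -2.1]
width: 0.0189
t 17.1 tcp [ 0.4497 -0.3778  0.2654] F [ 0.1 -0.3 -2.1] w 0.0189 q [-1.154  0.152  1.315  0.631  1.793 -0.139]
R [[0.635, 0.613, 0.471], [0.497, -0.79, 0.359], [0.592, 0.006, -0.806]]
tool y az -52.2 tilt 36.3 tilt az 37.3
tcp in chamber [-0.3312 -0.2434  0.2654]
target [ 0.442 -0.445  0.3  ] shift [-17.8  48.6 -55.6] rows 2 each [ -8.9  24.3 -27.8]
```

```bash
python3 go.py w .442 -.445 .18 | tail -1;python3 -m inch '[{"jaw":-1,"xyz":[-20,18,0],"roll":0},{"jaw":-1,"xyz":[-20,18,5],"roll":0},{"jaw":-1,"xyz":[-20,14,10],"roll":0},{"jaw":-1,"xyz":[-14,3,12],"roll":0},{"jaw":-1,"xyz":[0,0,0],"roll":0}]' 30;python3 go.py w .442 -.445 .12
python3 - <<'E'
from ch import *
c=cap("wrist","w14");c=cap("side","s14");cv2.imwrite("pics/s14c.png",cv2.resize(c["frame"][120:320,300:500],None,fx=3,fy=3));cap("top","t14")
E
```

```text
target [ 0.442 -0.445  0.18 ] shift [-88.8  47.8  41.1] rows 3 each [-29.6  15.9  13.7]
time_s: 17.52
tcp_pos: [0.4446, -0.4563, 0.1732]
eef_rot: [-2.659, -0.883, -0.856]
force: [-0.4, 0.2, -4.4]
width: 0.0189
t 17.52 tcp [ 0.4446 -0.4563  0.1732] F [-0.4  0.2 -4.4] w 0.0189 q [-1.207  0.343  1.264  0.603  1.719 -0.242]
R [[0.652, 0.602, 0.461], [0.479, -0.798, 0.365], [0.588, -0.017, -0.809]]
tool y az -53.0 tilt 36.0 tilt az 38.4
tcp in chamber [-0.381  -0.3043  0.1732]
target [ 0.442 -0.445  0.12 ] shift [-27.6  -9.7  46. ] rows 2 each [-13.8  -4.9  23. ]
```

View pics/w14.png

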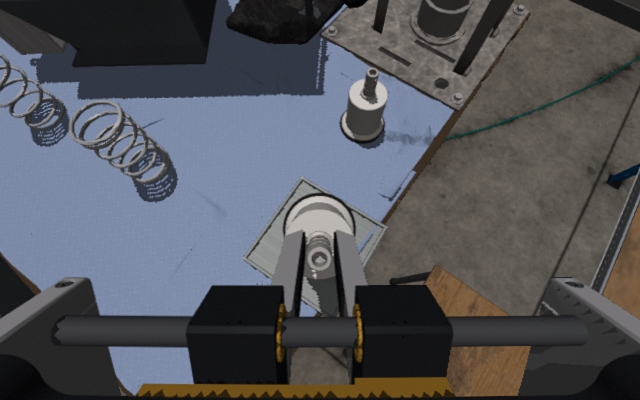

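View pics/s14c.png

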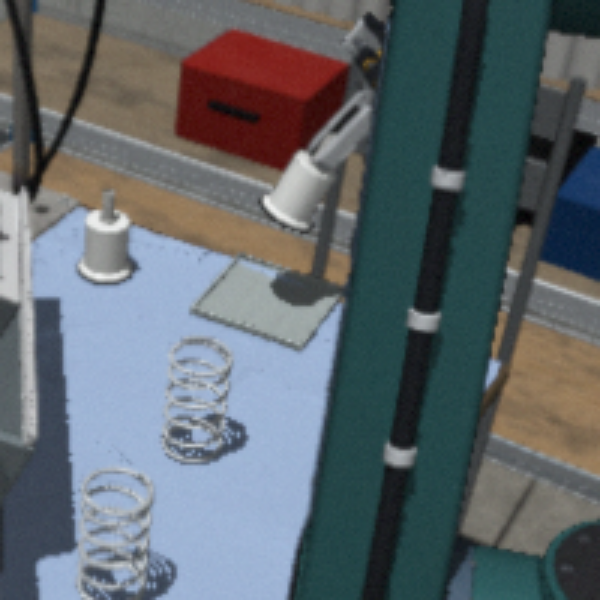

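View pics/t14.png

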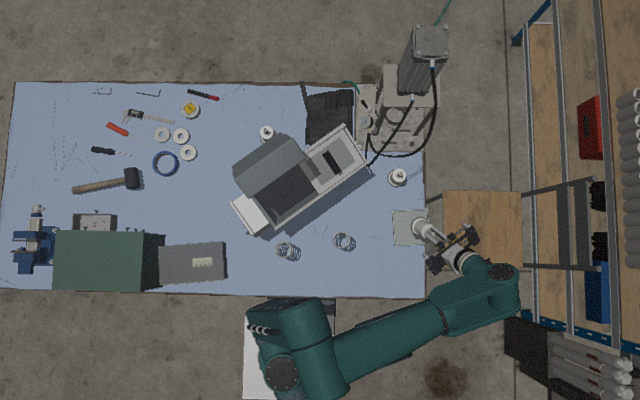

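```bash
python3 -m inch '[{"jaw":-1,"xyz":[-18,-5,22],"roll":0},{"jaw":-1,"xyz":[-18,-5,22],"roll":0},{"jaw":-1,"xyz":[-8,0,12],"roll":0}]' 30;python3 go.py w .443 -.447 .084
```

```text
time_s: 17.92
tcp_pos: [0.4427, -0.4517, 0.1188]
eef_rot: [-2.674, -0.912, -0.873]
force: [-0.2, 0.6, -3.4]
width: 0.0185
t 17.92 tcp [ 0.4427 -0.4517  0.1188] F [-0.2  0.6 -3.4] w 0.0185 q [-1.21   0.35   1.365  0.601  1.61  -0.329]
R [[0.639, 0.607, 0.473], [0.499, -0.795, 0.346], [0.586, 0.015, -0.81]]
tool y az -52.6 tilt 35.9 tilt az 36.2
tcp in chamber [-0.3799 -0.2994  0.1188]
target [ 0.443 -0.447  0.084] shift [-17.8  -4.   30. ] rows 1 each [-17.8  -4.   30. ]
```

```bash
python3 -m inch '[{"jaw":-1,"xyz":[-8,-2,12],"roll":0},{"jaw":-1,"xyz":[-7,-2,10],"roll":0}]' 30;python3 go.py w .443 -.447 .084
```

```text
time_s: 18.08
tcp_pos: [0.4427, -0.4481, 0.0935]
eef_rot: [-2.677, -0.917, -0.876]
force: [-0.7, -0.1, -3.3]
width: 0.019
t 18.08 tcp [ 0.4427 -0.4481  0.0935] F [-0.7 -0.1 -3.3] w 0.019 q [-1.208  0.361  1.404  0.601  1.564 -0.36 ]
R [[0.636, 0.608, 0.475], [0.502, -0.794, 0.343], [0.586, 0.02, -0.81]]
tool y az -52.6 tilt 35.9 tilt az 35.8
tcp in chamber [-0.3778 -0.2965  0.0935]
target [ 0.443 -0.447  0.084] shift [-4.9 -0.9  8.2] rows 1 each [-4.9 -0.9  8.2]
```

```bash
python3 -m inch '[{"jaw":-1,"xyz":[-4,-1,6],"roll":0},{"jaw":-1,"xyz":[-3,0,4],"roll":0}]' 12;python3 go.py w .443 -.447 .084
```

```text
time_s: 18.25
tcp_pos: [0.4435, -0.4464, 0.0815]
eef_rot: [-2.675, -0.919, -0.879]
force: [-1.2, -0.6, 9.4]
width: 0.019
t 18.25 tcp [ 0.4435 -0.4464  0.0815] F [-1.2 -0.6  9.4] w 0.019 q [-1.207  0.369  1.419  0.604  1.544 -0.374]
R [[0.634, 0.609, 0.476], [0.503, -0.793, 0.344], [0.587, 0.021, -0.809]]
tool y az -52.5 tilt 36.0 tilt az 35.8
tcp in chamber [-0.3762 -0.2955  0.0815]
target [ 0.443 -0.447  0.084] shift [ 0.8  0.3 -2.5] rows 1 each [ 0.8  0.3 -2.5]
```

```bash
python3 -m inch '[{"jaw":-1,"xyz":[6.5,0,4.7],"roll":0},{"jaw":-1,"xyz":[6.5,0,4.7],"roll":0}]' 6;python3 go.py w .4755 -.4226 .078
python3 - <<'E'
from ch import *
c=cap("wrist","w15");c=cap("side","s15");cv2.imwrite("pics/s15c.png",cv2.resize(c["frame"][120:320,300:500],None,fx=3,fy=3))
E
```

```text
time_s: 18.42
tcp_pos: [0.4568, -0.4379, 0.0828]
eef_rot: [-2.679, -0.918, -0.881]
force: [0.4, 0.0, -2.0]
width: 0.0192
t 18.42 tcp [ 0.4568 -0.4379  0.0828] F [ 0.4  0.  -2. ] w 0.0192 q [-1.183  0.362  1.426  0.609  1.528 -0.354]
R [[0.635, 0.607, 0.478], [0.503, -0.794, 0.341], [0.587, 0.024, -0.809]]
tool y az -52.6 tilt 36.0 tilt az 35.5
tcp in chamber [-0.3604 -0.2965  0.0828]
target [ 0.4755 -0.4226  0.078 ] shift [16.8 -1.  18. ] rows 1 each [16.8 -1.  18. ]
```

View pics/s15c.png

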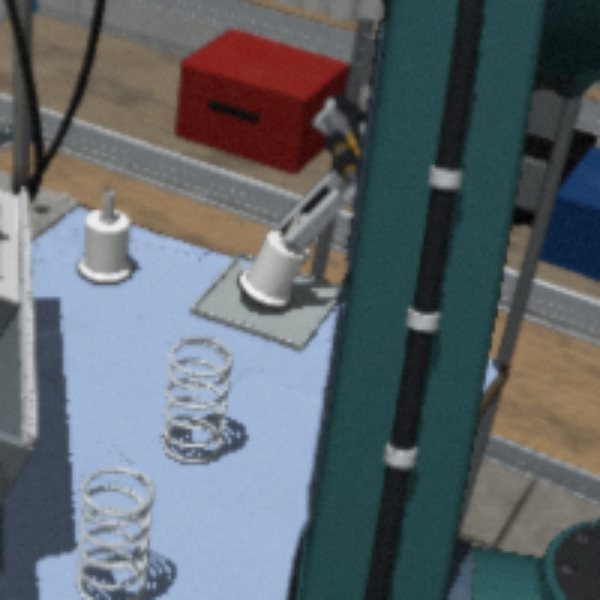

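View pics/w15.png

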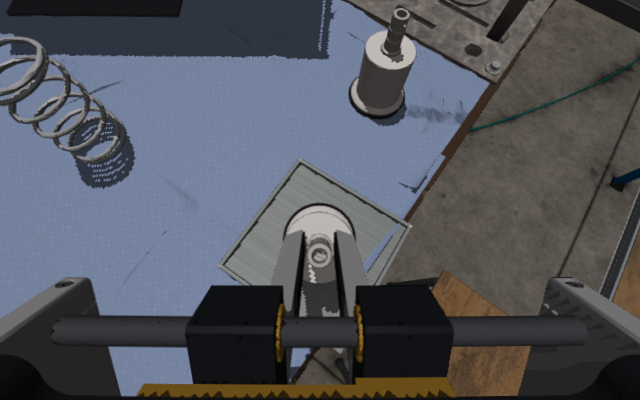

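```bash
python3 -m inch '[{"jaw":-1,"xyz":[-16,0,-13],"roll":0},{"jaw":-1,"xyz":[-7,0,8],"roll":0}]' 6;python3 go.py w .4755 -.4226 .078;  python3 -m inch '[{"jaw":-1,"xyz":[-4,0,6],"roll":0}]' 6;python3 go.py
```

```text
time_s: 18.68
tcp_pos: [0.4444, -0.4501, 0.0796]
eef_rot: [-2.675, -0.93, -0.893]
force: [2.0, 5.0, 27.8]
width: 0.0189
t 18.68 tcp [ 0.4444 -0.4501  0.0796] F [ 2.   5.  27.8] w 0.0189 q [-1.211  0.375  1.418  0.611  1.539 -0.39 ]
R [[0.626, 0.612, 0.484], [0.509, -0.79, 0.341], [0.591, 0.033, -0.806]]
tool y az -52.3 tilt 36.3 tilt az 35.2
tcp in chamber [-0.3776 -0.2991  0.0796]
target [ 0.4755 -0.4226  0.078 ] shift [32.5 -2.8 25.7] rows 1 each [32.5 -2.8 25.7]
time_s: 18.77
tcp_pos: [0.4484, -0.4493, 0.0789]
eef_rot: [-2.67, -0.934, -0.909]
force: [0.6, 6.2, 17.1]
width: 0.0195
t 18.77 tcp [ 0.4484 -0.4493  0.0789] F [ 0.6  6.2 17.1] w 0.0195 q [-1.21   0.379  1.419  0.622  1.534 -0.397]
R [[0.618, 0.613, 0.493], [0.509, -0.789, 0.343], [0.599, 0.039, -0.799]]
tool y az -52.2 tilt 36.9 tilt az 34.9
tcp in chamber [-0.3739 -0.3008  0.0789]
```

Now drag +s while pressing.

```bash
python3 -m inch '[{"jaw":-1,"xyz":[5,0,7],"roll":0},{"jaw":-1,"xyz":[5,0,7],"roll":0}]' 6;python3 go.py w .4755 -.4226 .078
python3 - <<'E'
from ch import *
c=cap("wrist","w16");c=cap("side","s16");cv2.imwrite("pics/s16c.png",cv2.resize(c["frame"][170:270,350:450],None,fx=5,fy=5))
E
```

```text
time_s: 18.93
tcp_pos: [0.4632, -0.4416, 0.0779]
eef_rot: [-2.674, -0.936, -0.917]
force: [-1.5, -1.7, 7.1]
width: 0.0188
t 18.93 tcp [ 0.4632 -0.4416  0.0779] F [-1.5 -1.7  7.1] w 0.0188 q [-1.185  0.375  1.427  0.631  1.511 -0.383]
R [[0.615, 0.611, 0.498], [0.511, -0.79, 0.339], [0.6, 0.046, -0.798]]
tool y az -52.3 tilt 37.0 tilt az 34.2
tcp in chamber [-0.3573 -0.3031  0.0779]
target [ 0.4755 -0.4226  0.078 ] shift [17.3 -7.5 12.5] rows 1 each [17.3 -7.5 12.5]
```

View pics/s16c.png

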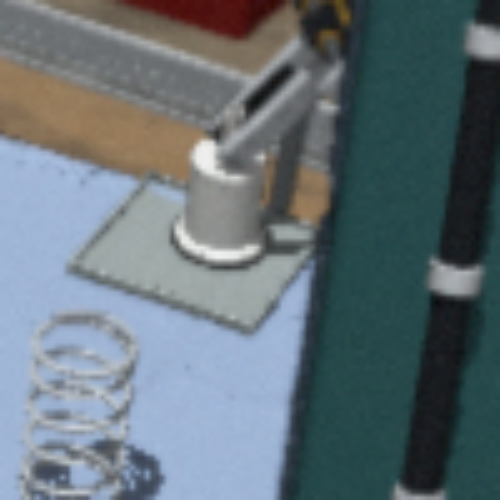

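View pics/w16.png

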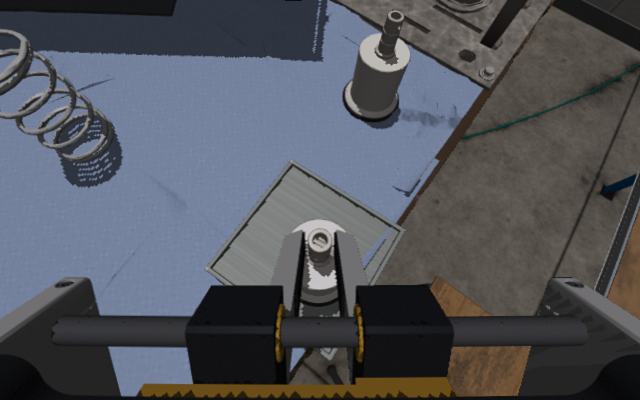

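```bash
python3 - <<'E'
from ch import *
w,s=load("w16"),load("s16")
print("tip",onz(w,(319,240),.108)); 
print("foot",onz(s,(350+220/5,170+238/5),.009),"bodytop",onz(s,(350+221/5,170+162/5),.072))
W=[(292,163),(403,228),(207,268)]
P=[onz(w,p,.01) for p in W];print(np.round(P,3),(P[1]+P[2])/2)
print(proj(w,[.466,-.429,.005]))
E
```

```text
tip [ 0.45885895 -0.44327596  0.108     ]
foot [ 0.45632274 -0.44529273  0.009     ] bodytop [ 0.45893508 -0.43610576  0.072     ]
[[ 0.524 -0.365  0.01 ]
 [ 0.537 -0.488  0.01 ]
 [ 0.4   -0.372  0.01 ]] [ 0.46816299 -0.43002504  0.01      ]
[[306.28233926 249.60415507]]
```

```bash
python3 -m inch '[{"jaw":-1,"xyz":[0,0,0],"roll":0},{"jaw":-1,"xyz":[7,-2.5,3],"roll":0},{"jaw":-1,"xyz":[7,-2.5,4],"roll":0}]' 15;python3 go.py w .473 -.428 .078
python3 - <<'E'
from ch import *
c=cap("wrist","w17");c=cap("side","s17");cv2.imwrite("pics/s17c.png",cv2.resize(c["frame"][170:270,350:450],None,fx=5,fy=5))
E
```

```text
time_s: 19.28
tcp_pos: [0.472, -0.4281, 0.0789]
eef_rot: [-2.676, -0.936, -0.912]
force: [-0.5, 0.6, -3.6]
width: 0.0191
t 19.28 tcp [ 0.472  -0.4281  0.0789] F [-0.5  0.6 -3.6] w 0.0191 q [-1.162  0.357  1.447  0.632  1.495 -0.365]
R [[0.617, 0.611, 0.495], [0.511, -0.79, 0.337], [0.598, 0.045, -0.8]]
tool y az -52.3 tilt 36.8 tilt az 34.2
tcp in chamber [-0.3423 -0.2973  0.0789]
target [ 0.473 -0.428  0.078] shift [0.1 0.5 1.3] rows 1 each [0.1 0.5 1.3]
```

View pics/s17c.png

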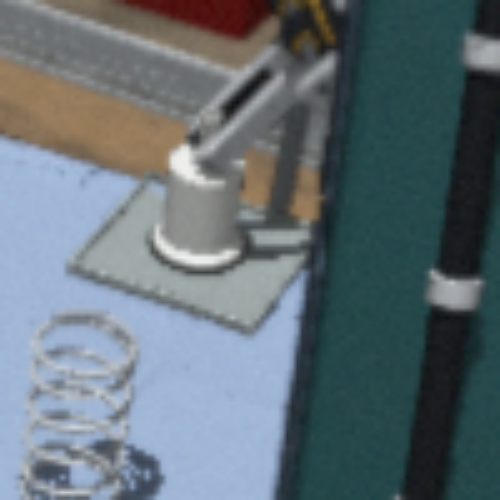

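View pics/w17.png

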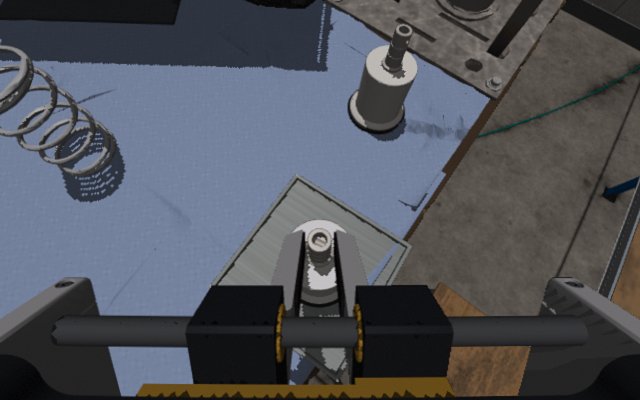

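```bash
python3 -m inch '[{"jaw":-1,"xyz":[-3,0,4],"roll":0},{"jaw":-1,"xyz":[-1.5,0,2],"roll":0}]' 5;python3 go.py w .473 -.428 .078|head -1; python3 -m inch '[{"jaw":-0.1,"xyz":[0,0,0],"roll":0},{"jaw":-0.1,"xyz":[0,0,0],"roll":0},{"jaw":-0.1,"xyz":[0,0,0],"roll":0},{"jaw":-0.1,"xyz":[0,0,0],"roll":0}]' 5
python3 go.py
python3 - <<'E'
from ch import *
c=cap("wrist","w18");c=cap("side","s18");cv2.imwrite("pics/s18c.png",cv2.resize(c["frame"][170:270,350:450],None,fx=5,fy=5))
E
```

```text
time_s: 19.55
tcp_pos: [0.4754, -0.4292, 0.0771]
eef_rot: [-2.678, -0.943, -0.924]
force: [-3.0, -0.6, 4.8]
width: 0.0193
t 19.55 tcp [ 0.4754 -0.4292  0.0771] F [-3.  -0.6  4.8] w 0.0193 q [-1.161  0.361  1.449  0.639  1.485 -0.374]
time_s: 19.88
tcp_pos: [0.4763, -0.4299, 0.0785]
eef_rot: [-2.679, -0.944, -0.928]
force: [1.2, -1.4, 0.3]
width: 0.0417
t 19.88 tcp [ 0.4763 -0.4299  0.0785] F [ 1.2 -1.4  0.3] w 0.0417 q [-1.161  0.36   1.448  0.641  1.484 -0.374]
R [[0.61, 0.61, 0.505], [0.515, -0.79, 0.332], [0.602, 0.058, -0.797]]
tool y az -52.3 tilt 37.2 tilt az 33.3
tcp in chamber [-0.3399 -0.3013  0.0785]
```

View pics/s18c.png

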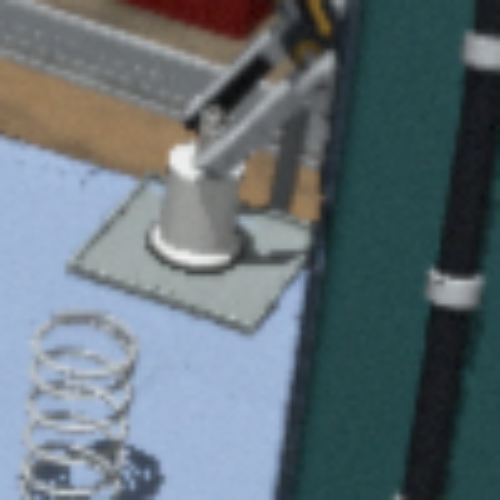

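View pics/w18.png

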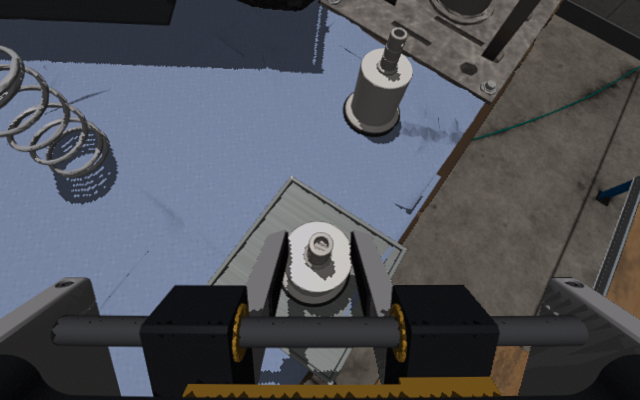

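```bash
python3 -m inch '[{"jaw":0.1,"xyz":[0,0,-12],"roll":0},{"jaw":0.1,"xyz":[0,0,-30],"roll":0},{"jaw":0.1,"xyz":[0,0,-40],"roll":0},{"jaw":0.1,"xyz":[0,0,-40],"roll":0},{"jaw":-1,"xyz":[0,0,-40],"roll":0}]' 20
python3 go.py
python3 - <<'E'
from ch import *
w=load("w18");print("tip",onz(w,(320,241),.108))
c=cap("wrist","w19");c=cap("side","s19");cv2.imwrite("pics/s19c.png",cv2.resize(c["frame"][170:270,350:450],None,fx=5,fy=5));cap("top","t19")
E
```

```text
time_s: 20.4
tcp_pos: [0.3914, -0.4768, 0.2013]
eef_rot: [-2.654, -0.936, -0.915]
force: [0.3, -1.0, -0.5]
width: 0.0479
t 20.4 tcp [ 0.3914 -0.4768  0.2013] F [ 0.3 -1.  -0.5] w 0.0479 q [-1.311  0.312  1.258  0.621  1.791 -0.347]
R [[0.612, 0.618, 0.493], [0.506, -0.785, 0.356], [0.607, 0.031, -0.794]]
tool y az -51.8 tilt 37.4 tilt az 35.9
tcp in chamber [-0.4363 -0.2899  0.2013]
tip [ 0.47168583 -0.4321336   0.108     ]
```

View pics/s19c.png

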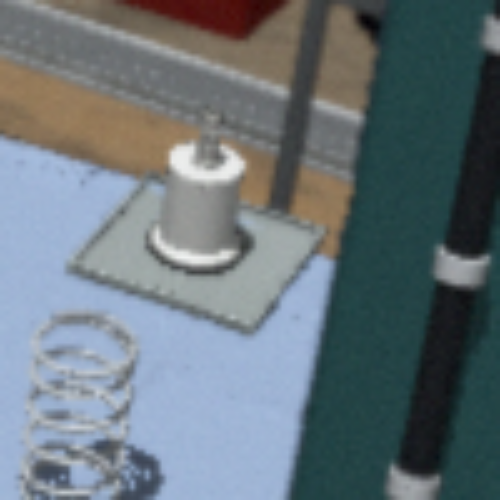

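View pics/w19.png

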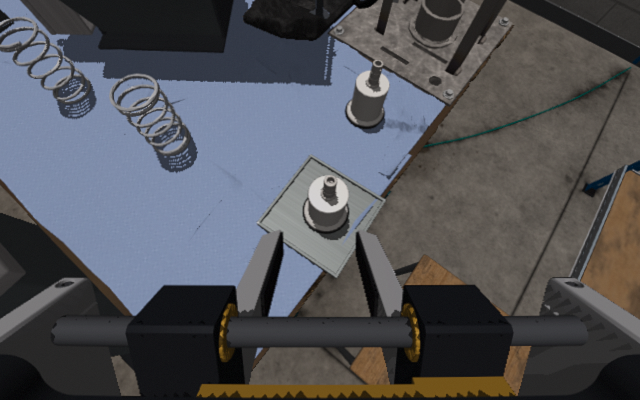

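```bash
python3 - <<'E'
from ch import *
C=(.579,.018,.622)
o,R=st()
P=T(C,(-.025,-.215,.188))[0];H=P-.09*R[:,2]
print(P,H,(R.T@(H-o["tcp_pos"])*1000).round(0))
E
```

```text
t 20.55 tcp [ 0.3917 -0.4801  0.2042] F [ 0.3 -0.3 -1. ] w 0.0366 q [-1.312  0.31   1.254  0.621  1.787 -0.347]
R [[0.612, 0.615, 0.496], [0.51, -0.787, 0.347], [0.604, 0.041, -0.796]]
[ 0.68395441 -0.17130022  0.188     ] [ 0.63926951 -0.20252949  0.25961001] [327. -64. 175.]
```

```bash
python3 -m inch '[{"jaw":-1,"xyz":[35,-3,-10],"roll":0},{"jaw":-1,"xyz":[36,-6,10],"roll":0},{"jaw":-1,"xyz":[33,-6,17],"roll":0},{"jaw":-1,"xyz":[33,-6,17],"roll":0},{"jaw":-1,"xyz":[33,-6,17],"roll":0},{"jaw":-1,"xyz":[33,-6,17],"roll":0},{"jaw":-1,"xyz":[33,-6,17],"roll":0},{"jaw":-1,"xyz":[33,-6,17],"roll":0}]' 20
python3 go.py w .639 -.2025 .26
```

```text
time_s: 21.22
tcp_pos: [0.5812, -0.2658, 0.2704]
eef_rot: [-2.656, -0.9, -0.9]
force: [0.6, 0.0, 0.7]
width: 0.0008
t 21.22 tcp [ 0.5812 -0.2658  0.2704] F [0.6 0.  0.7] w 0.0008 q [-0.862  0.128  1.339  0.649  1.61   0.103]
R [[0.63, 0.605, 0.487], [0.487, -0.796, 0.361], [0.605, 0.01, -0.796]]
tool y az -52.7 tilt 37.3 tilt az 36.5
tcp in chamber [-0.159  -0.229   0.2704]
target [ 0.639  -0.2025  0.26  ] shift [ 60.9 -15.4  59.2] rows 2 each [30.4 -7.7 29.6]
```

```bash
python3 -m inch '[{"jaw":-1,"xyz":[25,-1,24],"roll":0},{"jaw":-1,"xyz":[20,0,20],"roll":0},{"jaw":-1,"xyz":[12,0,16],"roll":0}]' 20
python3 go.py w .684 -.171 .188
python3 - <<'E'
from ch import *
c=cap("wrist","w20");cap("side","s20")
E
```

```text
time_s: 21.47
tcp_pos: [0.6491, -0.205, 0.2555]
eef_rot: [-2.649, -0.908, -0.897]
force: [0.4, 0.3, -0.1]
width: 0.0005
t 21.47 tcp [ 0.6491 -0.205   0.2555] F [ 0.4  0.3 -0.1] w 0.0005 q [-0.704  0.169  1.322  0.635  1.504  0.21 ]
R [[0.627, 0.612, 0.482], [0.49, -0.791, 0.367], [0.606, 0.006, -0.795]]
tool y az -52.3 tilt 37.3 tilt az 37.3
tcp in chamber [-0.0684 -0.2192  0.2555]
target [ 0.684 -0.171  0.188] shift [-2.4 -6.  83. ] rows 3 each [-0.8 -2.  27.7]
```

View pics/w20.png

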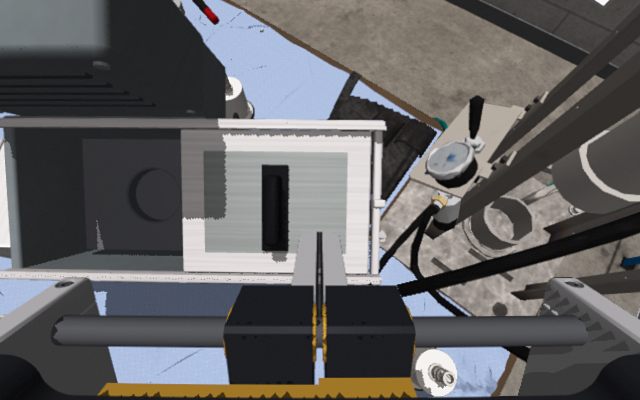

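View pics/s20.png

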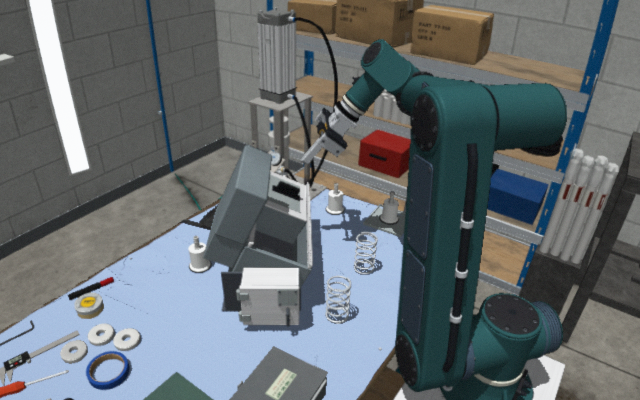

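```bash
python3 -m inch '[{"jaw":-1,"xyz":[-3,-1,30],"roll":0},{"jaw":-1,"xyz":[-3,-1,30],"roll":0},{"jaw":-1,"xyz":[-2,0,18],"roll":0}]' 20
python3 go.py w .684 -.171 .188
```

```text
time_s: 21.82
tcp_pos: [0.6799, -0.1778, 0.186]
eef_rot: [-2.649, -0.913, -0.894]
force: [-0.7, 0.2, -0.5]
width: 0.0005
t 21.82 tcp [ 0.6799 -0.1778  0.186 ] F [-0.7  0.2 -0.5] w 0.0005 q [-0.635  0.223  1.397  0.635  1.361  0.187]
R [[0.626, 0.614, 0.48], [0.493, -0.789, 0.366], [0.604, 0.007, -0.797]]
tool y az -52.1 tilt 37.2 tilt az 37.3
tcp in chamber [-0.0275 -0.2151  0.186 ]
target [ 0.684 -0.171  0.188] shift [ 7.1 -2.9  2.9] rows 1 each [ 7.1 -2.9  2.9]
```

```bash
python3 -m inch '[{"jaw":-1,"xyz":[-2,-15,3],"roll":0},{"jaw":-1,"xyz":[-2,-20,3],"roll":0},{"jaw":-1,"xyz":[-2,-30,3],"roll":0},{"jaw":-1,"xyz":[-2,-30,3],"roll":0}]' 20
python3 go.py c -.03 -.02 .184
python3 - <<'E'
from ch import *
c=cap("wrist","w21")
E
```

```text
time_s: 22.15
tcp_pos: [0.6264, -0.108, 0.171]
eef_rot: [-2.657, -0.9, -0.911]
force: [-2.3, -5.5, 13.4]
width: 0.0007
t 22.15 tcp [ 0.6264 -0.108   0.171 ] F [-2.3 -5.5 13.4] w 0.0007 q [-0.587  0.046  1.629  0.641  1.274  0.198]
R [[0.627, 0.604, 0.493], [0.486, -0.797, 0.359], [0.61, 0.014, -0.793]]
tool y az -52.9 tilt 37.6 tilt az 36.1
tcp in chamber [-0.0304 -0.1271  0.171 ]
target [ 0.5643 -0.0207  0.184 ] shift [  11.4 -106.8   -9.6] rows 3 each [  3.8 -35.6  -3.2]
```

View pics/w21.png

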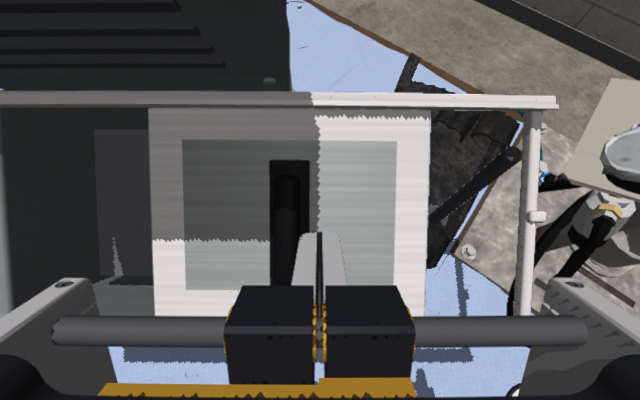

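Door is closing; the tip presses on the plate, so ease off slightly and continue.

```bash
python3 -m inch '[{"jaw":-1,"xyz":[1,-30,-3],"roll":0},{"jaw":-1,"xyz":[-1,-30,1],"roll":0},{"jaw":-1,"xyz":[-1,-25,1],"roll":0}]' 20
python3 go.py c -.03 .02 .184
```

```text
time_s: 22.45
tcp_pos: [0.5713, -0.0416, 0.1719]
eef_rot: [-2.663, -0.895, -0.919]
force: [1.7, -1.9, 2.0]
width: 0.0007
t 22.45 tcp [ 0.5713 -0.0416  0.1719] F [ 1.7 -1.9  2. ] w 0.0007 q [-0.528 -0.139  1.806  0.63   1.236  0.255]
R [[0.627, 0.598, 0.5], [0.483, -0.801, 0.353], [0.612, 0.02, -0.791]]
tool y az -53.3 tilt 37.7 tilt az 35.2
tcp in chamber [-0.0364 -0.0411  0.1719]
target [0.541  0.0118 0.184 ] shift [ 14.2 -60.7  -5.9] rows 2 each [  7.1 -30.3  -3. ]
```

```bash
python3 -m inch '[{"jaw":-1,"xyz":[0,-10,0],"roll":0},{"jaw":-1,"xyz":[-1,-10,1],"roll":0},{"jaw":-1,"xyz":[-1,-8,2],"roll":0},{"jaw":-1,"xyz":[-1,-8,2],"roll":0}]' 20
python3 go.py
python3 - <<'E'
from ch import *
c=cap("wrist","w22");c=cap("side","s22");cv2.imwrite("pics/s22c.png",cv2.resize(c["frame"][140:340,180:420],None,fx=3,fy=3))
E
```

```text
time_s: 22.78
tcp_pos: [0.5581, -0.0264, 0.1708]
eef_rot: [-2.699, -0.888, -0.958]
force: [10.9, -13.3, 0.1]
width: 0.0005
t 22.78 tcp [ 0.5581 -0.0264  0.1708] F [ 10.9 -13.3   0.1] w 0.0005 q [-0.497 -0.216  1.875  0.612  1.177  0.286]
R [[0.623, 0.576, 0.53], [0.485, -0.815, 0.316], [0.614, 0.06, -0.787]]
tool y az -54.8 tilt 38.1 tilt az 30.8
tcp in chamber [-0.0384 -0.021   0.1708]
```

View pics/w22.png

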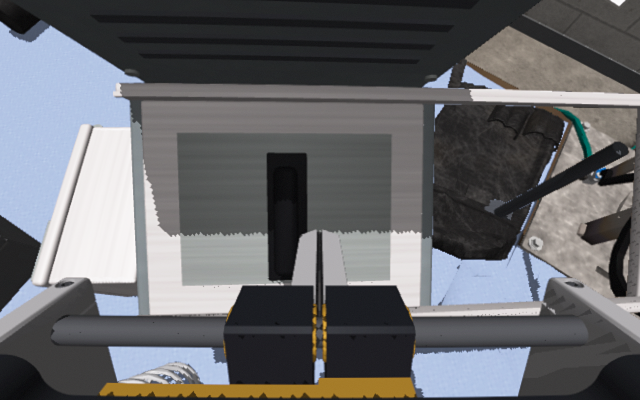

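View pics/s22c.png

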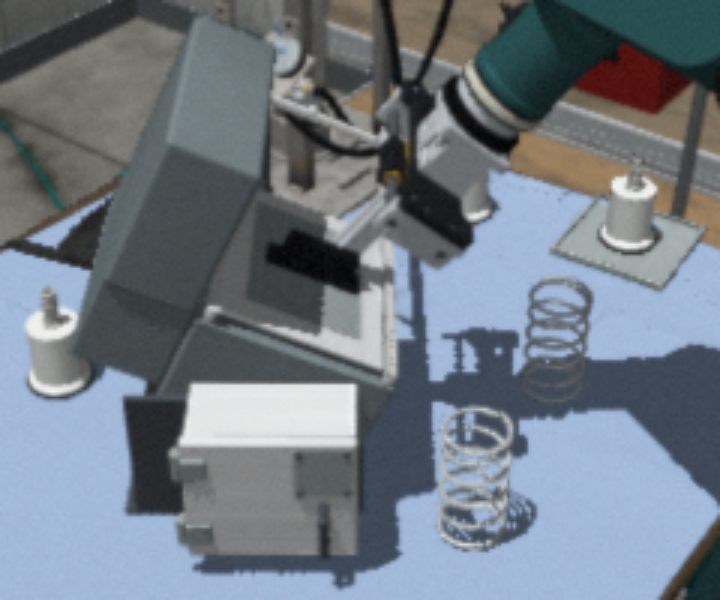

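```bash
python3 -m inch '[{"jaw":-1,"xyz":[-1,-8,1],"roll":0},{"jaw":-1,"xyz":[0,-8,1],"roll":0}]' 20
python3 go.py|tail -1
python3 -m inch '[{"jaw":-1,"xyz":[0,10,-5],"roll":0},{"jaw":-1,"xyz":[0,6,-25],"roll":0},{"jaw":-1,"xyz":[0,0,-40],"roll":0},{"jaw":-1,"xyz":[0,0,-40],"roll":0},{"jaw":-1,"xyz":[0,0,-30],"roll":0}]' 20
python3 go.py
python3 - <<'E'
from ch import *
for n,(x,y,w,h) in dict(top=(220,110,220,165),side=(180,140,240,200)).items():
    c=cap(n,n+"23");cv2.imwrite(f"pics/{n}23c.png",cv2.resize(c["frame"][y:y+h,x:x+w],None,fx=3,fy=3,interpolation=cv2.INTER_CUBIC))
    d=load(n+"1")
    x,y,w,h=(270,175,35,40) if n=="top" else (265,210,45,35)
    for q in (d,c):
        g=q["frame"][y:y+h,x:x+w].max(2); m=(g<45).astype(np.uint8)
        k,l,s_,ce=cv2.connectedComponentsWithStats(m); i=1+s_[1:,4].argmax(); print(n,s_[i],(ce[i]+[x,y]).round(1))
cap("wrist","w23")
E
```

```text
time_s: 23.05
tcp_pos: [0.5583, -0.0274, 0.1713]
eef_rot: [-2.728, -0.878, -0.986]
force: [12.4, -14.2, -4.2]
width: 0.0001
tcp in chamber [-0.0387 -0.0219  0.1713]
time_s: 23.47
tcp_pos: [0.485, -0.0823, 0.2732]
eef_rot: [-2.724, -0.871, -0.951]
force: [0.4, -0.4, -0.6]
width: 0.0003
t 23.47 tcp [ 0.485  -0.0823  0.2732] F [ 0.4 -0.4 -0.6] w 0.0003 q [-0.719 -0.369  1.78   0.613  1.495  0.259]
R [[0.635, 0.561, 0.531], [0.48, -0.825, 0.297], [0.605, 0.067, -0.793]]
tool y az -55.8 tilt 37.5 tilt az 29.2
tcp in chamber [-0.1303 -0.0239  0.2732]
top [  8   7  20  23 159] [287.6 193. ]
top [  9   8  19  22 165] [287.6 192.9]
side [  3   6  32  22 374] [284.4 226.2]
side [  3   6  32  22 376] [284.5 226.3]
```

View pics/top23c.png

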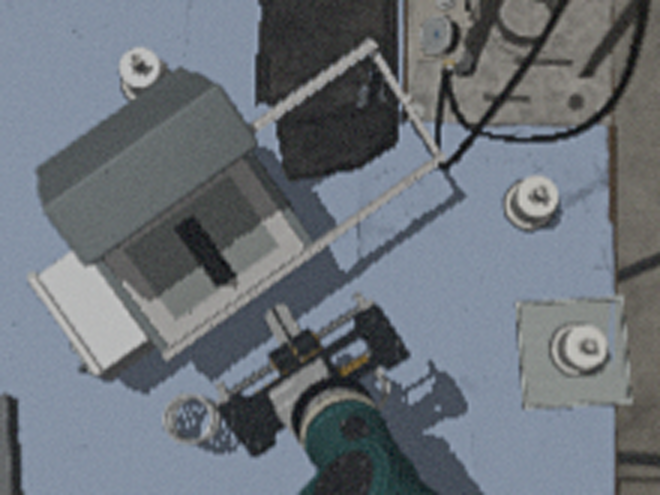

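View pics/side23c.png

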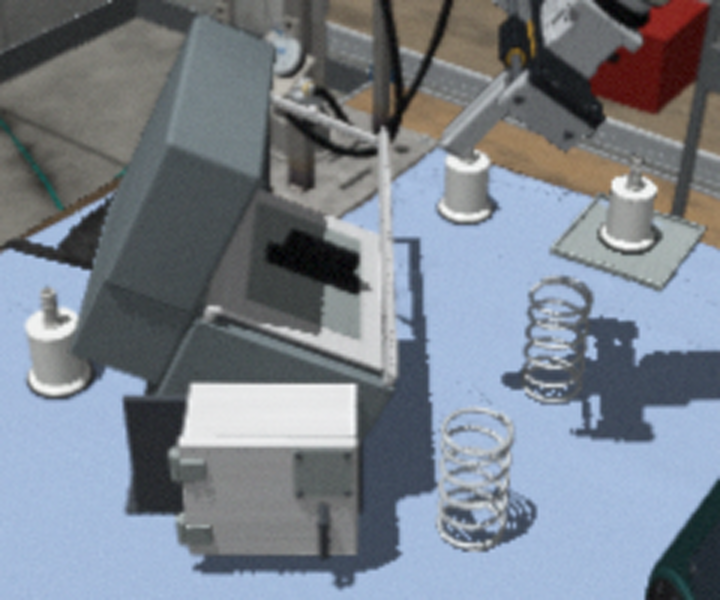

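View pics/w23.png

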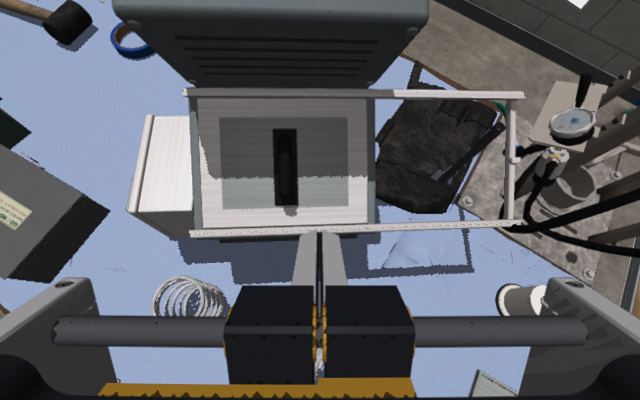

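```bash
python3 - <<'E'
from ch import *
t=load("top23");s=load("side23")
print(onz(t,(220+577/3,110+353/3),.01), onz(s,(180+628/3,140+238/3),.01))
print(manip.finish_job())
E
```

```text
[ 0.46410051 -0.43833209  0.01      ] [ 0.46348335 -0.42567207  0.01      ]
the job is handed in; nothing more can be done
None
```

I completed every step and handed the job in after about 23.5 s of the 72 s; no verdict was reported.

**What I did**
- **Inner door:** I pressed it home with closed fingers. The wrist force peaked near 29 N and the door stopped moving. The side view showed it shut, and it still looked shut in the last pictures.
- **Outer door, opening:** The moves cannot set tool tilt, so I leaned the tool to suit the sloping mouth by pushing past the arm's reach limit. It settled at 36–38 degrees rather than the 25 degrees of the mouth's normal, and the housing was cleared. I then slid the door to its stop, judged from the finger position and the rise in force.
- **Piston:** I gripped it by the stem and lifted it out. My first try at standing it upright on the tray failed: it slid without turning. A second drag under light pressure stood it upright. I then shifted it about 17 mm to the middle, let go and backed off.
- **Outer door, closing:** I pushed it shut against its stop at about 17 N, then moved the tool clear.

**Last checks**
- **Outer door:** The handle is back within 0.1 pixel of where it started, in both fixed views.
- **Piston:** It looks upright. The views put it roughly 4–9 mm from the tray's middle and disagree with each other by about 13 mm, mostly sideways. That is still inside the 28 mm limit.
- **Spare piston and springs:** They look unmoved. The scene holds two springs, and I left both alone.
- **Robot:** It is clear of everything, with about 0 N on the wrist.

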